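# Clamp the spice jar in the one-handed board's ratchet vice

### The arm

A 6-joint arm with a two-finger parallel gripper is mounted at the origin on a cart in front of the work surface, level with it; the furniture and walls round the work are solid. World frame = base frame: x ahead of the robot, y to its left, z up, the work surface at z = 0. Lengths are in mm, angles in rad, forces in N, time in s.
With the tool pointing down it reaches from about 350 to 775 mm from the base axis. Payload 7.3 kg.
Tool frame: the origin (TCP) lies on the centre line of the jaws, within the pads' length; the fingertips stand 22 mm ahead of it and the grasp point (between the pads) lies 3 mm ahead of it; z points along the fingers, y is the direction in which the jaws open and shut (so a half turn about z gives the same grasp; the last joint's range is limited). The gripper opens to 92 mm and grips with 3 to 60 N. Pads are 19 mm wide; open, the fingers measure 130 mm over their backs; the gripper's body (75 mm by 190 mm) begins 47 mm behind the grasp point.
Start: joints at [1.076, 0.342, 1.524, -0, 1.275, -0.146], TCP at [179.415, 493.41, 248.741] pointing down, gripper open.
Joint ranges: [-2.53, 2.53], [-0.77, 2.02], [0.04, 2.7], [-1, 4.14], [0.28, 2.66], [-3.11, 3.11]. Speed limits (rad/s): [2.57, 2.57, 3.14, 3.14, 3.14, 3.14].

### API

Orientations are given as [roll, pitch, yaw] about the fixed x, y, z axes, in that order (R = Rz(yaw) Ry(pitch) Rx(roll)).
In Python, from plant import get_obs, capture, close_job gives the robot as it stands.
- The arm moves only by the tool carry_out, never from a script. Its arguments are lists of equal length, an entry for each row: "xyz": the shift along the tool's x, y, z scaled (see below), a list of three; "dr": the turn, a rotation vector about the tool's x, y, z scaled (see below), a list of three. A call has 1 to 8 rows; each row shifts and turns the commanded pose from where the row before left it, along the tool's axes as they then stand; what a row does not reach is not made up. The controller multiplies each number of a shift by 0.06 m and each number of a turn by 8 degrees. A row lasts 1/8 s, in which the tool goes at most 62.5 mm and 10.7 degrees, less where a joint would pass 70% of its speed; a pose out of reach is approached as far as the arm can. A call with a number of a shift or a turn outside -1 to 1 is refused whole. A call with a gripper value outside its range is refused whole. "gripper" is the gripper's target within -1 to 1 (fully open at 1, half-way at 0, shut at -1), set as the call begins (left out, the last holds). The fingers move at their own pace and stop on an object; the grip force is fixed at half the most. Time passes only in rows, so rows that do not move let the fingers close. It gives the time, the measured TCP pose, the force and the opening at its end, in the units of the state.
- get_obs(): the state, without advancing time (a new reading comes with each control period).
- capture(name): name is "scene" or "side" or "wrist"; returns a dict with "image" (384x512x3 uint8, blue, green, red), "fx", "fy", "cx", "cy" (pixels), "pose" (4x4, takes a point from camera to world coordinates). Camera axes: x right, y up, looking along -z (the intrinsics and any distortion apply to the point x, -y, -z); pixel columns grow to the right and rows downward; lengths in mm; the calibration is good to about 2 mm. The wrist camera is an equidistant fisheye: a pixel r from the principal point sees the ray r / f radians off the axis. A picture is of the moment at which its call begins. There is no depth.
- close_job(): hands the job in, once; it reports no verdict.
The state is a dict: "time": time; "joint_positions": joint angles; "dq": joint speeds; "tau": joint torques, N m; "tool_pos": TCP position; "tcp_rot": TCP orientation; "contact_force": force on the tool from outside, world axes, zero at the start; "moment": the same for the moment, N m; "grip_width": finger opening in mm.
Only numpy, scipy, OpenCV 4.12 (cv2) and the standard library are available. Lean on these libraries where they do the work, as an engineer would, in place of code of your own. Each camera call takes 0.05 s, during which the arm holds its last target.

### The job

The vice on the cutting board stands too nearly closed for the spice jar on the board: with a fingertip press its release lever down and, keeping it down, push the sliding jaw back until there is ample room for the jar, then let the lever up. Push the jar across the board between the two jaws until it meets the bar, and push the sliding jaw up from behind, firmly, so that the jar stays clamped upright for its lid to be unscrewed with one hand. Only press and push: lift and carry nothing, and leave the salt shaker, the garlic and the other spice jar beside the board where they are.

Things in the scene. Friction and masses are not known exactly. Their poses are not given: they have to be found in the camera images.
- vice: Wooden cutting board 250 x 170 x 21 mm stuck to the worktop, with a ratchet vice on its right edge. Origin: centre of the underside. x: along the board and bar, the way the sliding jaw moves back (away from the robot); y: left, across the board; top at z = 21. Metal bar 18 wide at y = -60, x -104 to 118, with its saw teeth 25 high over the board (end block at x = 110 too). The jar waits at y > 0.
- fixed_jaw: Fixed grey jaw with a rubber face, at the bar's end nearer the robot. Origin: board top, in the jaw's face, at the bar's left side face; in the board frame x = -85, y = -51, z = 21 mm. x points to the sliding jaw, y away from the bar. Face: y 2 to 45, z 3 to 33 mm. A 52 mm jar touching bar and jaw has its axis at x = 26, y = 26.
- sliding_jaw (a joint): Position of the sliding jaw along the bar (m), 0 to 0.090, larger = farther back; opening between the jaw faces = this + 10 mm. Friction 2 N. A pawl on saw teeth (4 mm pitch) keeps it from going back unless the release lever is down; towards the fixed jaw it can be pushed at any time, clicking over the teeth, with about 6 N.
- sprung_face: Rubber-faced plate on two springs, the face of the sliding jaw. Origin: board top, in the face, at the bar's left side face; axes as vice. Plate: y 2 to 44, z 3 to 33 mm. It yields up to 7 mm, 2 N at first touch, 8 N fully in. The pawl may settle back by up to one tooth, so push until the springs are well in (some 12 to 15 N in all on the housing).
- housing_front (a point): On the sliding jaw: middle of the upright front wall (robot side) of the grey housing over the bar, 50 mm above the board's top; wall 30 mm wide, 42 to 58 mm above the board's top. The thumb plate lies before it; a finger pressing the plate pushes the jaw back against this wall.
- housing_back (a point): On the sliding jaw: middle of the housing's flat back wall (far side), 43 mm above the board's top; wall 30 mm wide, 28 to 58 mm above the board's top. The jaw is pushed up towards the fixed jaw here.
- release_lever (a joint): Angle of the release lever (rad): 0 up, 0.33 fully down; springs up. The pawl is clear of the teeth from about 0.18 on. Pressing takes about 2 to 4 N at the thumb plate.
- thumb_plate (a point): Middle of the upper face of the lever's ribbed steel thumb plate, 29 mm along the bar and 23 mm wide, directly in front of the housing's front wall. At rest it slopes up from the wall towards the fixed jaw, its free edge about 45 mm above the board's top; fully down it lies level about 33 mm above the board's top.
- jar_mid (a point): The jar to be clamped: small round glass spice jar with a steel-coloured screw lid and a blank label, 52 mm in diameter, 62 mm tall, 0.09 kg, the only one standing on the board. This point is on its axis, 30 mm above its underside.
- salt: Bystander: salt shaker, 44 mm in diameter, 90 mm tall, on the worktop beyond the board. Origin at its underside.
- spice_jar: Bystander: another small spice jar, 51 mm in diameter, 62 mm tall, on the worktop beyond the board. Origin at its underside.
- garlic: Bystander: garlic bulb, about 60 mm across, on the worktop to the right of the board. Origin at its underside.
- jar: The same jar; origin at the centre of its underside, z up along its axis (its yaw means nothing).
Things that resemble listed ones, but are neither listed nor needed, are in the scene too. What is shaped like the jar but turquoise or yellow is not meant.

How it is judged:
By the outcome, as a careful person would: the job done as asked, in the order asked, and still so for the second after the job is handed in, with the robot touching nothing.
It also fails if it takes over 51 s, if anything falls off the work surface, if the arm or the gripper's body presses on something with over 40 N, if the wrist force passes 120 N, or if a joint passes its speed limit or range.

## Working session

There is one attempt and no reset: what is moved stays moved. The work goes in short steps, Python scripts to look and compute and a tool call to move; the robot and the scene stay as the last step left them, time stands still between calls to the robot, and variables do not carry over. Pictures are saved under pics/ and viewed, and the job is handed in when it is done.

Besides the shell and the picture viewer there is one more tool, called in YAML: its name, and indented under it one key for each argument. carry_out: Moves the arm, as the interface text tells. Shifts and turns lie within -1 to 1; 1 stands for 0.06 m of shift or 8 degrees of turn. Its arguments: {"type":"object","properties":{"xyz":{"type":"array"},"dr":{"type":"array"},"gripper":{"type":"number"}},"required":["xyz","dr"]}

```bash
ls; mkdir -p pics; python3 - <<'E'
from plant import get_obs,capture
import cv2,pickle
o=get_obs();print(o)
d={}
for n in ["scene","side","wrist"]:
    c=capture(n);d[n]=c;cv2.imwrite(f"pics/{n}0.png",c["image"]);print(n,c["fx"],c["fy"],c["cx"],c["cy"],c["pose"].round(3).tolist() if hasattr(c["pose"],"round") else c["pose"],[k for k in c])
pickle.dump(d,open("cap0.pkl","wb"))
E
```

```text
pics
{'time': 0.0, 'joint_positions': array([ 1.07600321e+00,  3.42732335e-01,  1.52500455e+00, -2.47655685e-05,
        1.27540266e+00, -1.45999663e-01]), 'dq': array([-7.51679804e-04, -9.16566848e-05,  2.38876525e-04, -2.13505341e-04,
        1.90406426e-03,  1.47229683e-03]), 'tau': array([ 2.75331353e-03, -4.31245387e+01, -2.44218886e+01,  7.18800444e-02,
        5.58816385e-02, -1.55294060e-04]), 'tool_pos': array([179.23403139, 493.06336142, 248.044301  ]), 'tcp_rot': array([-3.14005877e+00, -2.01615055e-04,  2.79280627e+00]), 'contact_force': array([-1.04297767,  0.20789199,  0.19757305]), 'moment': array([ 0.00021672,  0.01411765, -0.00736758]), 'grip_width': 91.99592333292223}
scene 476.6602065740931 476.6602065740931 256.5474941041586 187.71144094961525 [[-0.803, 0.441, -0.401, 123.019], [-0.596, -0.603, 0.531, 388.082], [-0.008, 0.665, 0.746, 888.178], [0.0, 0.0, 0.0, 1.0]] ['image', 'fx', 'fy', 'cx', 'cy', 'pose']
side 351.92015843322486 351.92015843322486 262.1267318502986 192.0985792865883 [[0.813, 0.223, -0.538, 16.747], [-0.582, 0.297, -0.757, -971.426], [-0.009, 0.928, 0.372, 450.68], [0.0, 0.0, 0.0, 1.0]] ['image', 'fx', 'fy', 'cx', 'cy', 'pose']
wrist 297.3186396354542 297.3186396354542 252.8358304705901 186.81055084128099 [[0.341, -0.911, -0.231, 117.726], [0.94, 0.33, 0.086, 515.773], [-0.002, -0.246, 0.969, 384.509], [0.0, 0.0, 0.0, 1.0]] ['image', 'fx', 'fy', 'cx', 'cy', 'pose']
```

View pics/scene0.png

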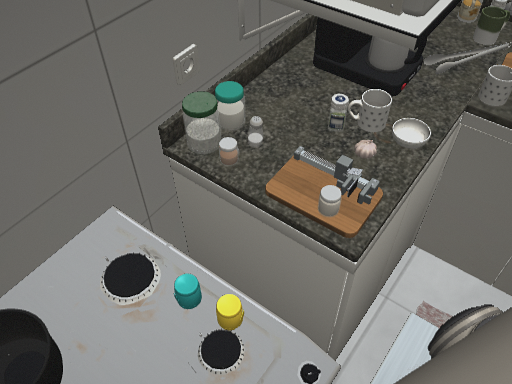

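View pics/side0.png

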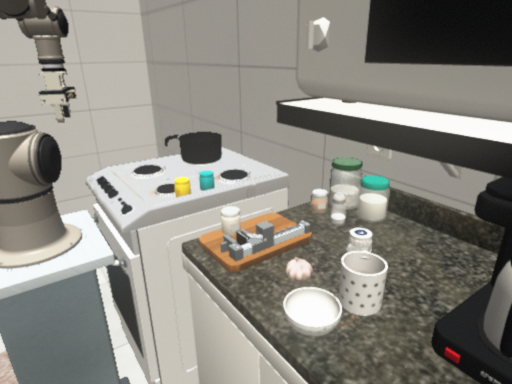

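View pics/wrist0.png

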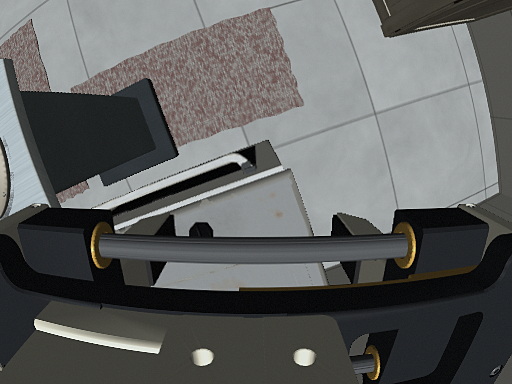

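The jar to clamp is at scene (330,200), the only one on the board. It could be confused with the other spice jar (228,150), the salt shaker (256,130), the turquoise jar (187,290), the yellow one (229,310), and the big jars (200,120) and (230,105). I'll check this with a close crop and measure the board.

```bash
cat > h.py <<'E'
import numpy as np,cv2,pickle
from scipy.spatial.transform import Rotation as R
def ray(c,u,v):
    d=np.array([(u-c["cx"])/c["fx"],-(v-c["cy"])/c["fy"],-1.0]); P=np.array(c["pose"]); d=P[:3,:3]@d
    return P[:3,3],d/np.linalg.norm(d)
def onz(c,u,v,z):
    o,d=ray(c,u,v); return o+d*(z-o[2])/d[2]
def proj(c,p):
    P=np.array(c["pose"]); q=P[:3,:3].T@(np.array(p,float)-P[:3,3])
    return c["cx"]+c["fx"]*q[0]/-q[2], c["cy"]+c["fy"]*q[1]/q[2]
def tri(c1,a,c2,b):
    o1,d1=ray(c1,*a);o2,d2=ray(c2,*b)
    t=np.linalg.lstsq(np.c_[d1,-d2],o2-o1,rcond=None)[0]
    p,q=o1+d1*t[0],o2+d2*t[1]; return (p+q)/2,np.linalg.norm(p-q)
E
python3 - <<'E'
from h import *
d=pickle.load(open("cap0.pkl","rb"))
for n,(x,y,w,h) in {"scene":(255,135,140,105),"side":(190,190,140,85)}.items():
    im=d[n]["image"];cr=im[y:y+h,x:x+w];cv2.imwrite(f"pics/{n}_crop0.png",cv2.resize(cr,None,fx=5.6,fy=5.6,interpolation=cv2.INTER_CUBIC))
    hsv=cv2.cvtColor(im,cv2.COLOR_BGR2HSV)
    m=cv2.inRange(hsv,(5,90,60),(22,255,255))
    k,l,st,ce=cv2.connectedComponentsWithStats(m); 
    for i in range(1,k):
        if st[i,4]>150: print(n,st[i],ce[i])
    i=1+np.argmax(st[1:,4]); ys,xs=np.where(l==i)
    hull=cv2.convexHull(np.c_[xs,ys].astype(np.int32)); ap=cv2.approxPolyDP(hull,4,True)[:,0]
    for p in ap: print(n,p,onz(d[n],*p,21).round(1),onz(d[n],*p,0).round(1))
E
```

```text
scene [ 265  155  118   83 3754] [319.58710709 195.68646777]
scene [382 195] [ 332.7 -387.3   21. ] [ 337.7 -406.    -0. ]
scene [356 234] [ 327.  -248.4   21. ] [ 331.9 -263.9    0. ]
scene [346 237] [ 340.9 -228.    21. ] [ 346.2 -242.9    0. ]
scene [267 195] [ 555.2 -224.5   21. ] [ 565.6 -239.3    0. ]
scene [265 187] [ 574.2 -242.5   21. ] [ 585.1 -257.8    0. ]
scene [293 155] [ 580.9 -375.6   21. ] [ 592.  -394.1    0. ]
scene [379 187] [ 350.2 -406.3   21. ] [ 355.8 -425.5    0. ]
side [241 213  56  20 565] [267.8300885  222.02831858]
side [ 199  229  113   43 1581] [246.26059456 250.08855155]
side [311 232] [ 578.9 -394.5   21. ] [ 606.3 -366.3    0. ]
side [309 241] [ 543.5 -425.4   21. ] [ 569.2 -398.7    0. ]
side [238 271] [ 337.4 -430.    21. ] [ 353.  -403.5    0. ]
side [229 271] [ 322.1 -418.7   21. ] [ 337.  -391.7    0. ]
side [199 243] [ 323.3 -274.5   21. ] [ 338.3 -240.4    0. ]
side [200 236] [ 340.9 -244.2   21. ] [ 356.8 -208.7    0. ]
side [219 229] [ 397.8 -239.7   21. ] [ 416.4 -204.     0. ]
```

View pics/scene_crop0.png

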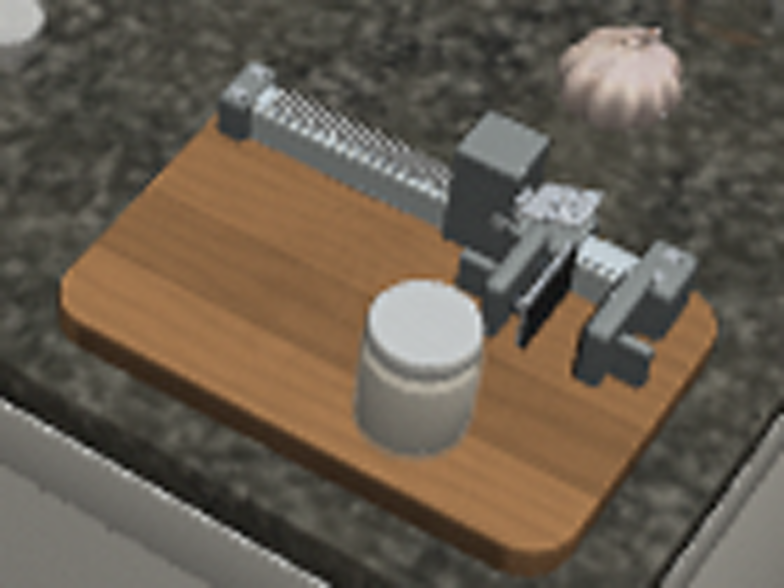

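View pics/side_crop0.png

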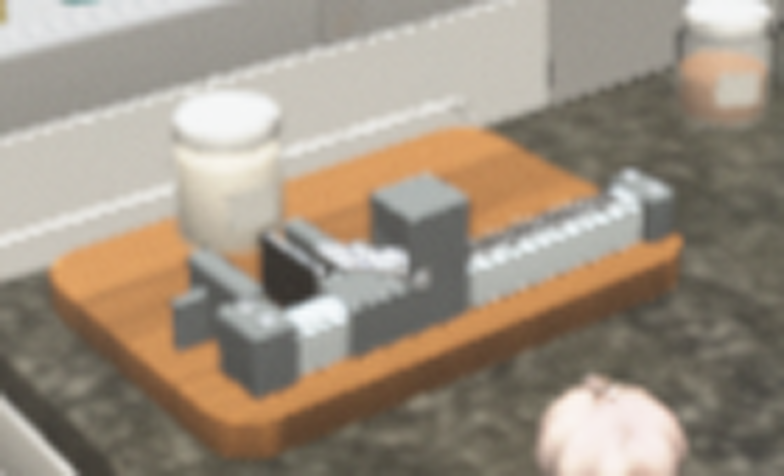

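The crops confirm it. The grey-lidded jar on the board is at scene (330,200), or side (231,222). The vice is nearly closed, with its thumb plate at scene (355,172). The garlic is at scene (366,147). Next I'll make a coarse board and jar estimate, then move in for a closer look with the wrist camera.

```bash
cat >> h.py <<'E'
def plan(pos,rot,wps,maxrow=0.95):
    """wps: list of (xyz,yaw_deg,nrows); prints rows in tool units, tool straight down kept"""
    p=np.array(pos,float); r=R.from_euler('xyz',rot)
    for q,yaw,n in wps:
        rows=[];
        for k in range(n):
            tgt=p+(np.array(q,float)-p)/(n-k)
            sh=r.inv().apply(tgt-p)/60
            rt=R.from_euler('xyz',[np.pi,0,np.radians(yaw)])
            rv=(r.inv()*rt).as_rotvec(degrees=True)/(n-k)/8
            sh=sh.round(2);rv=rv.round(2)
            rows.append((sh.tolist(),rv.tolist()))
            p=p+r.apply(sh*60); r=r*R.from_rotvec(rv*8,degrees=True)
        for i in range(0,len(rows),8):
            print("xyz",[a for a,b in rows[i:i+8]]);print("dr",[b for a,b in rows[i:i+8]])
        print("end",p.round(1),r.as_euler('xyz').round(3), "max",max(np.abs(a+b).max() for a,b in rows))
E
python3 - <<'E'
from h import *
from scipy.optimize import least_squares
d=pickle.load(open("cap0.pkl","rb"))
def px(n,u,v): 
    o={"scene":(255,135),"side":(190,190)}[n]; return u/5.6+o[0]-.4,v/5.6+o[1]-.4
obs=[("scene",150,355,1,85),("scene",300,435,1,85),("scene",430,503,1,85),("scene",600,485,0,-125),("scene",670,395,0,-125),("scene",110,232,0,125),("scene",190,148,0,125),
("side",330,410,1,-85),("side",620,272,1,-85),("side",90,320,0,-125),("side",170,395,0,-125),("side",530,150,0,125)]
P=[(onz(d[n],*px(n,u,v),21)[:2],a,val) for n,u,v,a,val in obs]
def f(p):
    c,s=np.cos(p[2]),np.sin(p[2]);M=np.array([[c,s],[-s,c]])
    return [(M@(q-p[:2]))[a]-val for q,a,val in P]
s=least_squares(f,[455,-320,0]);print(s.x,np.degrees(s.x[2]),np.round(s.fun,1))
x0,y0,ps=s.x
def bd(q): 
    c,s_=np.cos(ps),np.sin(ps); return np.array([[c,s_],[-s_,c]])@(np.array(q)[:2]-[x0,y0])
print("jar base scene", bd(onz(d["scene"],*px("scene",415,430),21)))
t,e=tri(d["scene"],px("scene",424,318),d["side"],px("side",227,117));print("jar lid",t,e,bd(t))
t,e=tri(d["scene"],px("scene",503,140),d["side"],px("side",420,196));print("housing top",t,e,bd(t))
o=[179.2,493.1,248]
plan(o,[np.pi,0,2.793],[([400,250,250],120,6),([460,0,250],70,6),([440,-200,250],20,4),([400,-350,250],0,4)])
E
```

```text
[ 4.55086703e+02 -3.23673884e+02  3.83656083e-02] 2.1981874330717974 [-1.   1.   2.1  5.3  2.1 -1.6 -3.3 -5.4  3.3 -0.9 -4.6  3.1]
jar base scene [-43.28465105  56.97673733]
jar lid [ 415.30433406 -273.31604243   82.26764527] 1.6787303344819566 [-37.82155889  51.84668491]
housing top [ 441.50203639 -383.08412286   79.61695057] 0.6915756282590995 [-15.85342078 -58.84546475]
xyz [[-0.81, -0.43, -0.01], [-0.85, -0.33, -0.0], [-0.88, -0.23, -0.01], [-0.9, -0.12, -0.0], [-0.91, -0.02, -0.01], [-0.91, 0.09, -0.0]]
dr [[0.0, -0.0, 0.83], [-0.0, -0.0, 0.83], [-0.0, -0.0, 0.84], [-0.0, -0.0, 0.83], [-0.0, -0.0, 0.84], [-0.0, -0.0, 0.83]]
end [399.7 249.9 249.8] [3.142 0.    2.095] max 0.91
xyz [[-0.68, -0.2, -0.0], [-0.71, -0.1, -0.0], [-0.71, 0.0, -0.0], [-0.71, 0.11, -0.0], [-0.69, 0.2, -0.0], [-0.64, 0.31, -0.0]]
dr [[-0.0, -0.0, 1.04], [-0.0, -0.0, 1.04], [-0.0, -0.0, 1.04], [-0.0, -0.0, 1.04], [-0.0, -0.0, 1.05], [-0.0, -0.0, 1.04]]
end [4.602e+02 1.000e-01 2.498e+02] [3.142 0.    1.222] max 1.05
xyz [[-0.81, 0.21, -0.0], [-0.75, 0.38, -0.0], [-0.65, 0.53, -0.0], [-0.52, 0.65, -0.0]]
dr [[-0.0, -0.0, 1.56], [-0.0, -0.0, 1.56], [-0.0, -0.0, 1.57], [-0.0, -0.0, 1.56]]
end [ 440.2 -199.8  249.8] [3.142 0.    0.35 ] max 1.57
xyz [[-0.37, 0.53, -0.0], [-0.32, 0.56, -0.0], [-0.28, 0.59, -0.0], [-0.22, 0.61, -0.0]]
dr [[-0.0, -0.0, 0.63], [-0.0, -0.0, 0.62], [-0.0, -0.0, 0.63], [-0.0, -0.0, 0.62]]
end [ 400.  -350.1  249.8] [3.142 0.    0.   ] max 0.63
```

```bash
python3 - <<'E'
from h import *
o=[179.4,493.4,248.7]
plan(o,[np.pi,0,2.793],[([400,250,250],113,7),([450,0,250],65,6),([400,-200,250],25,5),([330,-340,250],0,6)])
E
```

```text
xyz [[-0.69, -0.37, -0.0], [-0.73, -0.28, -0.0], [-0.76, -0.19, -0.0], [-0.77, -0.1, -0.01], [-0.78, -0.02, -0.0], [-0.78, 0.08, -0.01], [-0.77, 0.17, -0.0]]
dr [[-0.0, -0.0, 0.84], [-0.0, -0.0, 0.84], [-0.0, -0.0, 0.84], [-0.0, -0.0, 0.84], [-0.0, -0.0, 0.84], [-0.0, -0.0, 0.84], [-0.0, -0.0, 0.84]]
end [400.1 249.9 249.9] [ 3.142 -0.     1.972] max 0.84
xyz [[-0.69, -0.14, -0.0], [-0.71, -0.05, -0.0], [-0.71, 0.05, -0.0], [-0.69, 0.15, -0.0], [-0.66, 0.25, -0.0], [-0.62, 0.34, -0.0]]
dr [[-0.0, -0.0, 1.0], [-0.0, -0.0, 1.0], [-0.0, -0.0, 1.0], [-0.0, -0.0, 1.0], [-0.0, -0.0, 1.0], [-0.0, -0.0, 1.0]]
end [4.503e+02 1.000e-01 2.499e+02] [3.142 0.    1.134] max 1.0
xyz [[-0.68, 0.13, -0.0], [-0.65, 0.22, -0.0], [-0.61, 0.31, -0.0], [-0.56, 0.39, -0.0], [-0.51, 0.47, -0.0]]
dr [[-0.0, -0.0, 1.0], [-0.0, -0.0, 1.0], [-0.0, -0.0, 1.0], [-0.0, -0.0, 1.0], [-0.0, -0.0, 1.0]]
end [ 399.6 -199.9  249.9] [3.142 0.    0.436] max 1.0
xyz [[-0.34, 0.27, -0.0], [-0.32, 0.3, -0.0], [-0.3, 0.32, -0.0], [-0.27, 0.34, -0.0], [-0.25, 0.35, -0.0], [-0.22, 0.37, -0.0]]
dr [[-0.0, -0.0, 0.52], [-0.0, -0.0, 0.52], [-0.0, -0.0, 0.52], [-0.0, -0.0, 0.52], [-0.0, -0.0, 0.52], [-0.0, -0.0, 0.52]]
end [ 330.  -339.9  249.9] [3.142 0.    0.   ] max 0.52
```

carry_out:
  xyz:
    - [-0.69,-0.37,0]
    - [-0.73,-0.28,0]
    - [-0.76,-0.19,0]
    - [-0.77,-0.1,0]
    - [-0.78,-0.02,0]
    - [-0.78,0.08,0]
    - [-0.77,0.17,0]
  dr:
    - [0,0,0.84]
    - [0,0,0.84]
    - [0,0,0.84]
    - [0,0,0.84]
    - [0,0,0.84]
    - [0,0,0.84]
    - [0,0,0.84]
  gripper: -1

```text
time: 1.02
tool_pos: [400.8, 248.6, 248.6]
tcp_rot: [-3.141, -0.0, 1.968]
contact_force: [0.4, 0.8, -0.4]
grip_width: 26.7
```

carry_out:
  xyz:
    - [-0.69,-0.14,0]
    - [-0.71,-0.05,0]
    - [-0.71,0.05,0]
    - [-0.69,0.15,0]
    - [-0.66,0.25,0]
    - [-0.62,0.34,0]
  dr:
    - [0,0,1]
    - [0,0,1]
    - [0,0,1]
    - [0,0,1]
    - [0,0,1]
    - [0,0,1]

```text
time: 1.78
tool_pos: [450.2, -1.3, 248.6]
tcp_rot: [-3.141, -0.0, 1.129]
contact_force: [0.5, 0.9, -0.3]
grip_width: 0.3
```

carry_out:
  xyz:
    - [-0.68,0.13,0]
    - [-0.65,0.22,0]
    - [-0.61,0.31,0]
    - [-0.56,0.39,0]
    - [-0.51,0.47,0]
  dr:
    - [0,0,1]
    - [0,0,1]
    - [0,0,1]
    - [0,0,1]
    - [0,0,1]

```text
time: 2.4
tool_pos: [398.9, -201.1, 248.6]
tcp_rot: [-3.141, -0.0, 0.431]
contact_force: [1.2, -0.3, -0.7]
grip_width: 0.4
```

carry_out:
  xyz:
    - [-0.34,0.27,0]
    - [-0.32,0.3,0]
    - [-0.3,0.32,0]
    - [-0.27,0.34,0]
    - [-0.25,0.35,0]
    - [-0.22,0.37,0]
    - [0,0,0]
  dr:
    - [0,0,0.52]
    - [0,0,0.52]
    - [0,0,0.52]
    - [0,0,0.52]
    - [0,0,0.52]
    - [0,0,0.52]
    - [0,0,0]

```text
time: 3.28
tool_pos: [329.2, -340.9, 248.3]
tcp_rot: [-3.141, 0.0, -0.002]
contact_force: [0.3, -0.0, -0.7]
grip_width: 0.1
```

```bash
python3 - <<'E'
from plant import get_obs,capture
import cv2,pickle
o=get_obs();print(o)
c=capture("wrist");cv2.imwrite("pics/wrist1.png",c["image"]);pickle.dump(c,open("w1.pkl","wb"))
E
```

```text
{'time': 3.275, 'joint_positions': array([-9.64824640e-01,  2.49090649e-01,  1.65767590e+00, -2.63530536e-05,
        1.23540706e+00,  6.07841135e-01]), 'dq': array([ 0.03586405, -0.01406236,  0.01948807,  0.01517057,  0.00918302,
       -0.01224126]), 'tau': array([ -1.04269903, -37.40262151, -24.51598763,  -0.1050532 ,
        -0.12032275,   0.12995518]), 'tool_pos': array([ 329.15423814, -340.88600484,  248.34743184]), 'tcp_rot': array([-3.14112996e+00,  3.52206312e-04, -1.86068523e-03]), 'contact_force': array([ 0.31884393, -0.0314255 , -0.68199299]), 'moment': array([-0.00648715,  0.18298104, -0.01133019]), 'grip_width': 0.12186764624380289}
```

View pics/wrist1.png

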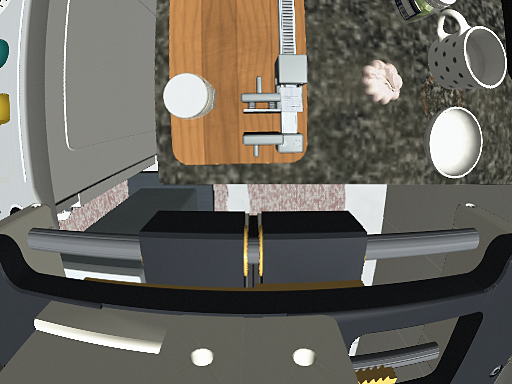

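```bash
cat >> h.py <<'E'
def wray(c,u,v):
    dx,dy=(u-c["cx"]),(v-c["cy"]); r=np.hypot(dx,dy)+1e-9; th=r/c["fx"]
    d=np.array([np.sin(th)*dx/r,-np.sin(th)*dy/r,-np.cos(th)]); P=np.array(c["pose"]); return P[:3,3],P[:3,:3]@d
def wz(c,u,v,z):
    o,d=wray(c,u,v); return o+d*(z-o[2])/d[2]
def crop(im,x,y,w,h,s,name):
    cv2.imwrite(name,cv2.resize(im[y:y+h,x:x+w],None,fx=s,fy=s,interpolation=cv2.INTER_CUBIC))
E
python3 - <<'E'
from h import *
c=pickle.load(open("w1.pkl","rb"));crop(c["image"],155,0,160,172,4.6/1.35,"pics/w1c.png")
E
```

```text
(no output)
```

View pics/w1c.png

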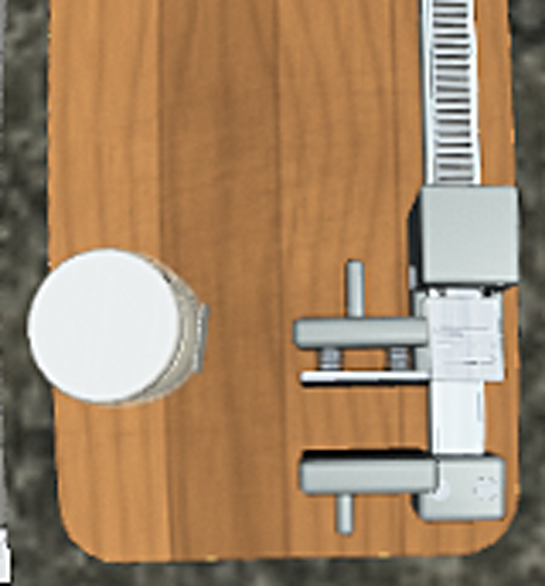

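```bash
cat > fit.py <<'E'
from h import *
from scipy.optimize import least_squares
c=pickle.load(open("w1.pkl","rb"))
s=4.6/1.35
def px(u,v): return (u+.5)/s-.5+155,(v+.5)/s-.5
def z(u,v,h): return wz(c,*px(u,v),h)
E
python3 - <<'E'
from fit import *
im=c["image"];hsv=cv2.cvtColor(im,cv2.COLOR_BGR2HSV)
m=cv2.inRange(hsv,(5,80,60),(22,255,255))
obs=[]
for v in range(10,140,10):
    xs=np.where(m[v,150:330])[0]+150
    obs.append((xs.min()-.5,v,1,85));obs.append((xs.max()+.5,v,1,-85))
for u in range(185,295,10):
    ys=np.where(m[:175,u])[0]; obs.append((u,ys.max()+.5,0,-125))
P=[(wz(c,u,v,21)[:2],a,val) for u,v,a,val in obs]
def f(p):
    cc,ss=np.cos(p[2]),np.sin(p[2]);M=np.array([[cc,ss],[-ss,cc]])
    return [(M@(q-p[:2]))[a]-val for q,a,val in P]
r=least_squares(f,[455,-320,0],loss='soft_l1');print(r.x.round(4),np.degrees(r.x[2]));print([(int(o[0]),int(o[1]),o[3],round(v,1)) for o,v in zip(obs,f(r.x))])
x0,y0,ps=r.x
def bd(q): 
    cc,ss=np.cos(ps),np.sin(ps); return (np.array([[cc,ss],[-ss,cc]])@(np.array(q)[:2]-[x0,y0])).round(1)
for n,(u,v,h) in dict(jarlid=(106,326,83),bar_top_l=(426,170,46),bar_top_r=(478,170,46),hous_tl=(420,185,79),hous_tr=(518,185,79),hous_bl=(424,283,79),hous_br=(519,286,79),plate_free_l=(433,382,66),plate_free_r=(502,382,66),spface_tip=(301,383,54),spface_in=(430,383,54),fix_tip=(300,455,54),fix_in=(430,457,54)).items(): 
    q=z(u,v,h);print(n,q.round(1),bd(q))
E
```

```text
[ 4.572201e+02 -3.218334e+02  2.120000e-02] 1.2156610833151247
[(168, 10, 85, np.float64(0.0)), (304, 10, -85, np.float64(0.2)), (168, 20, 85, np.float64(-0.2)), (305, 20, -85, np.float64(-0.5)), (168, 30, 85, np.float64(-0.3)), (305, 30, -85, np.float64(0.1)), (168, 40, 85, np.float64(-0.4)), (305, 40, -85, np.float64(0.6)), (168, 50, 85, np.float64(-0.3)), (305, 50, -85, np.float64(1.0)), (168, 60, 85, np.float64(-0.2)), (275, 60, -85, np.float64(38.2)), (168, 70, 85, np.float64(-0.0)), (274, 70, -85, np.float64(39.7)), (206, 80, 85, np.float64(-47.7)), (274, 80, -85, np.float64(39.9)), (216, 90, 85, np.float64(-59.7)), (306, 90, -85, np.float64(1.0)), (215, 100, 85, np.float64(-58.1)), (306, 100, -85, np.float64(1.1)), (209, 110, 85, np.float64(-50.4)), (307, 110, -85, np.float64(0.0)), (170, 120, 85, np.float64(-0.5)), (307, 120, -85, np.float64(0.1)), (170, 130, 85, np.float64(0.2)), (307, 130, -85, np.float64(0.1)), (185, 164, -125, np.float64(0.8)), (195, 164, -125, np.float64(0.4)), (205, 164, -125, np.float64(0.0)), (215, 164, -125, np.float64(-0.4)), (225, 164, -125, np.float64(-0.7)), (235, 163, -125, np.float64(0.2)), (245, 163, -125, np.float64(-0.1)), (255, 163, -125, np.float64(-0.3)), (265, 163, -125, np.float64(-0.6)), (275, 162, -125, np.float64(0.4)), (285, 162, -125, np.float64(0.2))]
jarlid [ 414.5 -273.    83. ] [-41.7  49.7]
bar_top_l [ 468.6 -371.5   46. ] [ 10.3 -49.9]
bar_top_r [ 469.2 -388.9   46. ] [ 10.5 -67.3]
hous_tl [ 456.7 -366.7   79. ] [ -1.5 -44.9]
hous_tr [ 457.9 -396.4   79. ] [ -0.9 -74.6]
hous_bl [ 426.4 -367.9   79. ] [-31.8 -45.4]
hous_br [ 426.4 -396.6   79. ] [-32.4 -74.1]
plate_free_l [ 396.4 -371.9   66. ] [-61.8 -48.8]
plate_free_r [ 396.9 -393.8   66. ] [-61.8 -70.7]
spface_tip [ 395.9 -330.4   54. ] [-61.5  -7.2]
spface_in [ 396.1 -372.1   54. ] [-62.2 -49. ]
fix_tip [ 372.4 -329.9   54. ] [-85.   -6.3]
fix_in [ 371.9 -372.4   54. ] [-86.4 -48.7]
```

```bash
cat >> h.py <<'E'
BX,BY,BP=457.2,-321.8,0.0212
def b2w(x,y,z=None):
    c,s=np.cos(BP),np.sin(BP); q=[BX+c*x-s*y,BY+s*x+c*y]
    return q+[z] if z is not None else q
def w2b(q):
    c,s=np.cos(BP),np.sin(BP); dx,dy=q[0]-BX,q[1]-BY
    return np.array([c*dx+s*dy,-s*dx+c*dy]+list(q[2:])).round(1)
E
python3 - <<'E'
from h import *
from plant import get_obs
o=get_obs()
plan(o["tool_pos"],o["tcp_rot"],[(b2w(-45,-66,125),1.2,4)])
E
```

```text
xyz [[0.35, 0.2, 0.51], [0.35, 0.21, 0.51], [0.35, 0.21, 0.52], [0.35, 0.21, 0.51]]
dr [[-0.0, 0.0, -0.04], [-0.0, 0.0, -0.04], [-0.0, 0.0, -0.04], [-0.01, 0.0, -0.03]]
end [ 413.9 -388.9  125.3] [3.141 0.    0.021] max 0.52
```

carry_out:
  xyz:
    - [0.35,0.2,0.51]
    - [0.35,0.21,0.51]
    - [0.35,0.21,0.51]
    - [0.35,0.21,0.51]
    - [0,0,0]
  dr:
    - [0,0,-0.04]
    - [0,0,-0.04]
    - [0,0,-0.04]
    - [0,0,-0.03]
    - [0,0,0]

```text
time: 3.95
tool_pos: [414.6, -387.2, 123.7]
tcp_rot: [-3.137, 0.003, 0.024]
contact_force: [-0.1, 0.5, -0.5]
grip_width: 0.5
```

```bash
cat > snap.py <<'E'
import sys
from h import *
from plant import get_obs,capture
tag=sys.argv[1]; cams=sys.argv[2].split(',')
o=get_obs();print(o["time"],"board-frame tcp",w2b(o["tool_pos"]),o["tool_pos"].round(1),o["tcp_rot"].round(3),o["contact_force"].round(1),o["grip_width"])
B={"scene":(245,110,160,130),"side":(180,150,150,120),"wrist":(100,0,312,230)}
for n in cams:
    c=capture(n); pickle.dump(c,open(f"c_{n}.pkl","wb")); crop(c["image"],*B[n],{"scene":4.6,"side":5,"wrist":2.5}[n],f"pics/{n}_{tag}.png")
E
python3 snap.py a side,scene
```

```text
3.95 board-frame tcp [-43.9 -64.5 123.7] [ 414.6 -387.2  123.7] [-3.137e+00  3.000e-03  2.400e-02] [-0.1  0.5 -0.5] 0.5089730171368568
```

View pics/side_a.png

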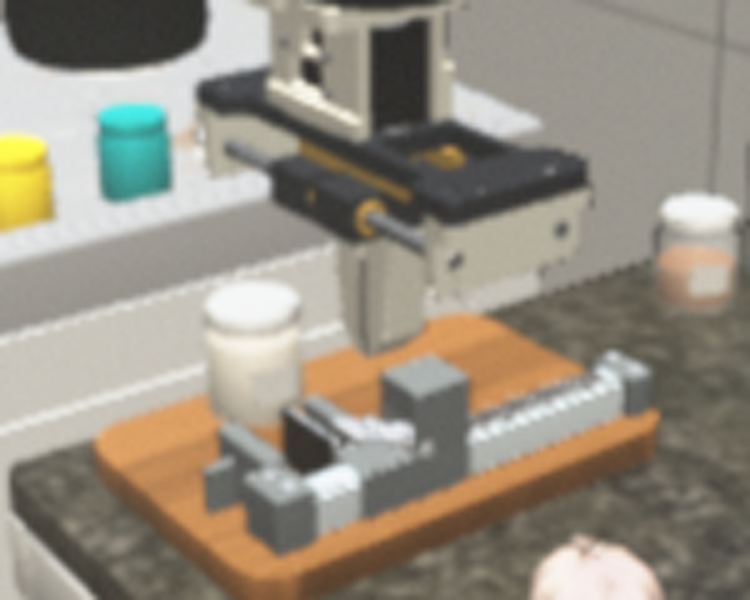

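View pics/scene_a.png

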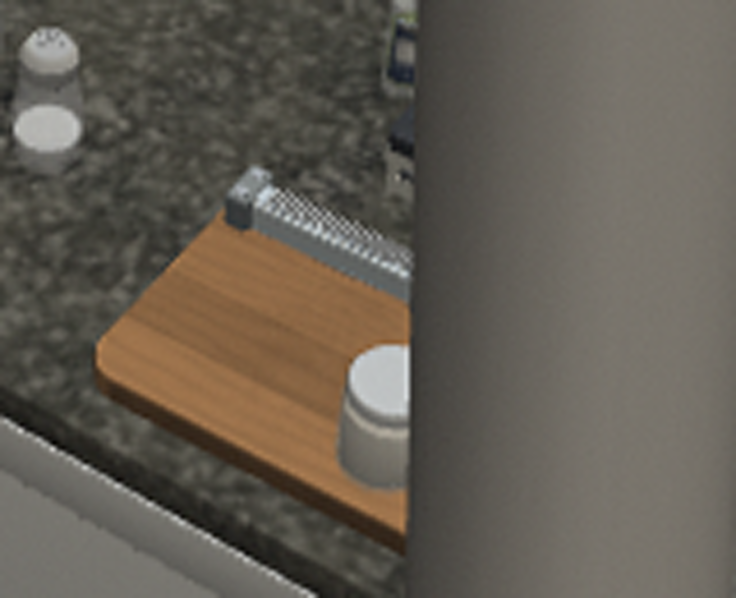

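```bash
python3 - <<'E'
from h import *
c=pickle.load(open("c_side.pkl","rb"))
for dx in(-9.5,9.5):
  for dy in (-19,19):
    u,v=proj(c,b2w(-43.9+dx,-64.5+dy,101.7)); print(dx,dy,round((u-180)*5+2),round((v-150)*5+2))
E
```

```text
-9.5 -19 390 371
-9.5 19 340 341
9.5 -19 425 359
9.5 19 375 330
```

```bash
python3 - <<'E'
from h import *
c=pickle.load(open("c_side.pkl","rb"))
crop(c["image"],240,190,35,35,18,"pics/tip.png")
E
```

```text
(no output)
```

View pics/tip.png

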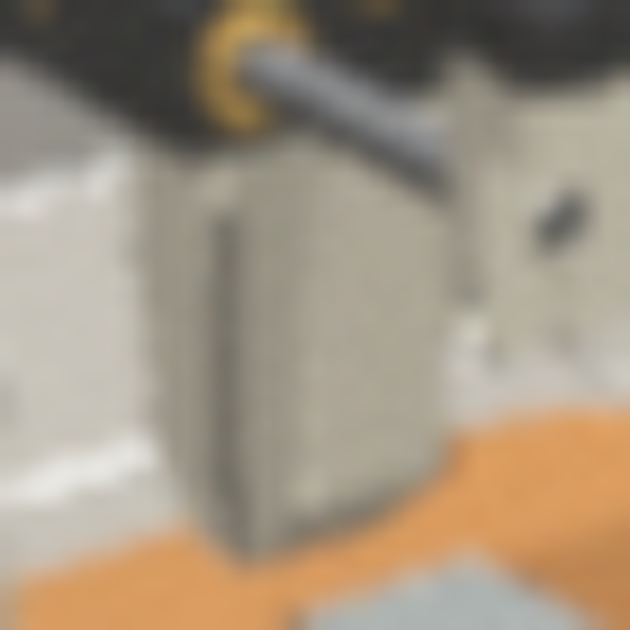

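carry_out:
  xyz:
    - [-0.07,0.03,0]
    - [0,0,0.28]
    - [0,0,0.28]
    - [0,0,0]
  dr:
    - [0,0,0]
    - [0,0,0]
    - [0,0,0]
    - [0,0,0]

```text
time: 4.55
tool_pos: [409.3, -390.3, 92.0]
tcp_rot: [-3.14, 0.001, 0.021]
contact_force: [0.6, 0.4, -0.0]
grip_width: 0.3
```

carry_out:
  xyz:
    - [0,0,0.06]
    - [0,0,0.06]
    - [0,0,0]
  dr:
    - [0,0,0]
    - [0,0,0]
    - [0,0,0]

```text
time: 4.92
tool_pos: [410.2, -391.1, 85.7]
tcp_rot: [3.141, -0.0, 0.021]
contact_force: [0.3, -0.5, 2.6]
grip_width: 0.3
```

```bash
python3 snap.py b side
```

```text
4.925 board-frame tcp [-48.4 -68.3  85.7] [ 410.2 -391.1   85.7] [ 3.141 -0.     0.021] [ 0.3 -0.5  2.6] 0.2857192599267581
```

View pics/side_b.png

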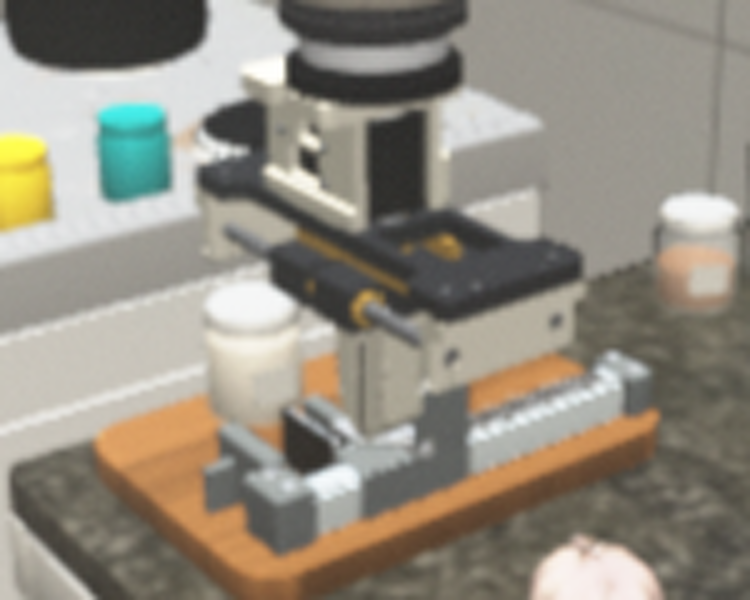

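carry_out:
  xyz:
    - [0,0,0.05]
    - [0,0,0.04]
    - [0,0,0.03]
    - [0,0,0]
  dr:
    - [0,0,0]
    - [0,0,0]
    - [0,0,0]
    - [0,0,0]

```text
time: 5.48
tool_pos: [409.9, -391.0, 78.2]
tcp_rot: [-3.141, 0.0, 0.021]
contact_force: [-2.4, -1.2, 4.2]
grip_width: 0.4
```

carry_out:
  xyz:
    - [0,0,0.03]
    - [0,0,0]
  dr:
    - [0,0,0]
    - [0,0,0]

```text
time: 5.72
tool_pos: [410.1, -390.9, 76.5]
tcp_rot: [3.142, -0.0, 0.021]
contact_force: [-3.2, -1.1, 3.9]
grip_width: 0.3
```

carry_out:
  xyz:
    - [0.05,0,0]
    - [0.05,0,0]
    - [0.07,0,0]
    - [0.07,0,0]
  dr:
    - [0,0,0]
    - [0,0,0]
    - [0,0,0]
    - [0,0,0]

```text
time: 6.22
tool_pos: [424.9, -390.6, 76.5]
tcp_rot: [3.141, -0.0, 0.021]
contact_force: [-2.2, 0.1, 3.0]
grip_width: 0.0
```

```bash
python3 snap.py c side
```

```text
6.225 board-frame tcp [-33.8 -68.1  76.5] [ 424.9 -390.6   76.5] [ 3.141 -0.     0.021] [-2.2  0.1  3. ] 0.043301713481699325
```

View pics/side_c.png

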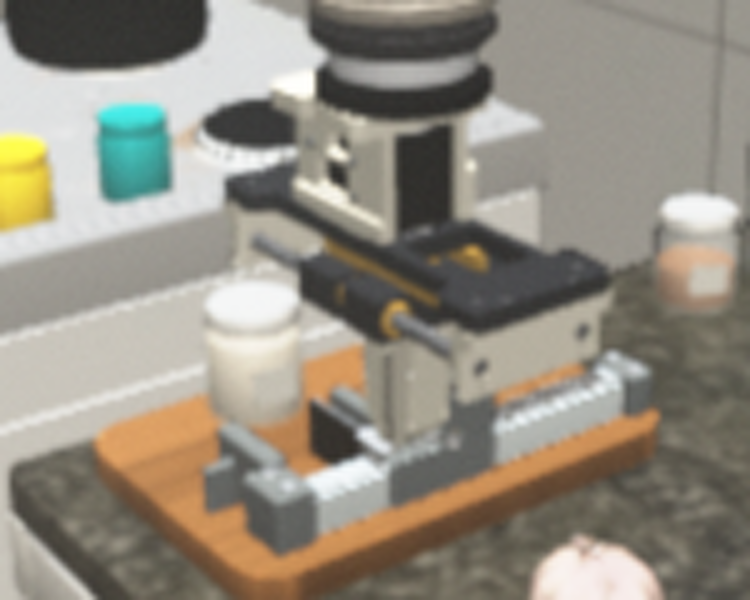

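The jaw is sliding back with the lever held down: the housing has moved from about side-crop x=425 to x=455. I'll keep pushing.

carry_out:
  xyz:
    - [0.09,0,0]
    - [0.1,0,0]
    - [0.1,0,0]
    - [0.1,0,0]
    - [0.1,0,0]
  dr:
    - [0,0,0]
    - [0,0,0]
    - [0,0,0]
    - [0,0,0]
    - [0,0,0]

```text
time: 6.9
tool_pos: [454.3, -390.0, 76.5]
tcp_rot: [3.142, -0.0, 0.021]
contact_force: [-2.0, -2.4, 3.3]
grip_width: 0.4
```

carry_out:
  xyz:
    - [0.1,0,0]
    - [0.1,0,0]
    - [0.08,0,0]
    - [0.05,0,0]
    - [0,0,0]
    - [0,0,0]
  dr:
    - [0,0,0]
    - [0,0,0]
    - [0,0,0]
    - [0,0,0]
    - [0,0,0]
    - [0,0,0]

```text
time: 7.65
tool_pos: [474.2, -389.6, 76.6]
tcp_rot: [3.141, -0.001, 0.021]
contact_force: [1.5, -1.3, 3.8]
grip_width: 0.5
```

```bash
python3 snap.py d side
```

```text
7.65 board-frame tcp [ 15.5 -68.2  76.6] [ 474.2 -389.6   76.6] [ 3.141e+00 -1.000e-03  2.100e-02] [ 1.5 -1.3  3.8] 0.514573658452925
```

View pics/side_d.png

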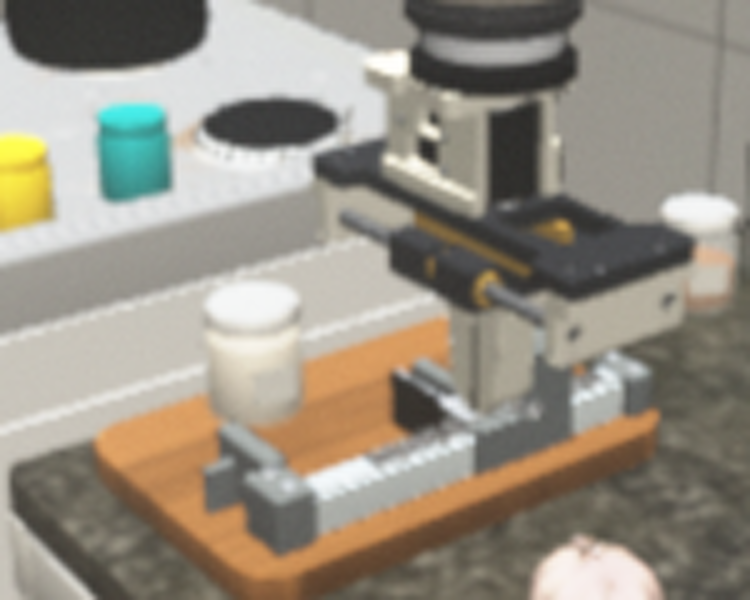

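The opening is now about 80 mm, so I'll let the lever up by lifting straight.

carry_out:
  xyz:
    - [0,0,-0.1]
    - [0,0,-0.15]
    - [0,0,-0.3]
    - [0,0,-0.5]
    - [0,0,-0.5]
  dr:
    - [0,0,0]
    - [0,0,0]
    - [0,0,0]
    - [0,0,0]
    - [0,0,0]

```text
time: 8.32
tool_pos: [473.1, -389.0, 170.2]
tcp_rot: [-3.14, 0.001, 0.021]
contact_force: [-0.0, 0.0, 0.2]
grip_width: 0.5
```

```bash
python3 - <<'E'
from h import *
from plant import get_obs
o=get_obs();print(o["tool_pos"],o["joint_positions"])
plan(o["tool_pos"],o["tcp_rot"],[(b2w(-42,112,170),-88.8,12),(b2w(-42,112,95),-88.8,2)])
E
```

```text
[ 473.08159157 -388.99136498  170.24720023] [-8.13246814e-01  5.68590549e-01  1.37965140e+00  4.15075066e-05
  1.19543591e+00  7.36349863e-01]
xyz [[-0.08, -0.25, 0.0], [-0.11, -0.24, 0.0], [-0.14, -0.22, 0.0], [-0.17, -0.2, 0.0], [-0.19, -0.18, 0.0], [-0.21, -0.15, 0.0], [-0.23, -0.12, 0.0], [-0.25, -0.09, 0.0]]
dr [[-0.0, 0.0, 0.94], [-0.0, 0.0, 0.94], [0.0, 0.0, 0.94], [0.0, 0.0, 0.94], [0.0, 0.0, 0.94], [0.0, 0.0, 0.94], [0.0, 0.0, 0.94], [0.0, 0.0, 0.93]]
xyz [[-0.25, -0.05, 0.0], [-0.26, -0.02, 0.0], [-0.26, 0.01, 0.01], [-0.26, 0.05, -0.0]]
dr [[0.0, 0.0, 0.94], [0.0, 0.0, 0.93], [0.0, 0.01, 0.94], [0.01, 0.0, 0.93]]
end [ 412.6 -210.9  170. ] [-3.141  0.    -1.55 ] max 0.94
xyz [[-0.0, -0.0, 0.62], [-0.0, -0.0, 0.63]]
dr [[-0.0, 0.0, 0.0], [-0.0, 0.0, 0.0]]
end [ 412.6 -210.8   95. ] [-3.141  0.    -1.55 ] max 0.63
```

carry_out:
  xyz:
    - [-0.08,-0.25,0]
    - [-0.11,-0.24,0]
    - [-0.14,-0.22,0]
    - [-0.17,-0.2,0]
    - [-0.19,-0.18,0]
    - [-0.21,-0.15,0]
    - [-0.23,-0.12,0]
    - [-0.25,-0.09,0]
  dr:
    - [0,0,0.94]
    - [0,0,0.94]
    - [0,0,0.94]
    - [0,0,0.94]
    - [0,0,0.94]
    - [0,0,0.94]
    - [0,0,0.94]
    - [0,0,0.93]
  gripper: -0.5

```text
time: 9.32
tool_pos: [433.1, -269.5, 169.6]
tcp_rot: [3.141, 0.001, -1.032]
contact_force: [0.6, 0.7, 0.7]
grip_width: 22.8
```

carry_out:
  xyz:
    - [-0.25,-0.05,0]
    - [-0.26,-0.02,0]
    - [-0.26,0.01,0]
    - [-0.26,0.05,0]
    - [0,0,0]
  dr:
    - [0,0,0.94]
    - [0,0,0.93]
    - [0,0,0.94]
    - [0,0,0.93]
    - [0,0,0]

```text
time: 9.95
tool_pos: [412.6, -210.5, 169.7]
tcp_rot: [3.141, 0.001, -1.548]
contact_force: [-0.2, -0.2, 1.0]
grip_width: 23.0
```

```bash
python3 snap.py e side,wrist
```

```text
9.95 board-frame tcp [-42.3 112.2 169.7] [ 412.6 -210.5  169.7] [ 3.141e+00  1.000e-03 -1.548e+00] [-0.2 -0.2  1. ] 22.9506736875559
```

View pics/side_e.png

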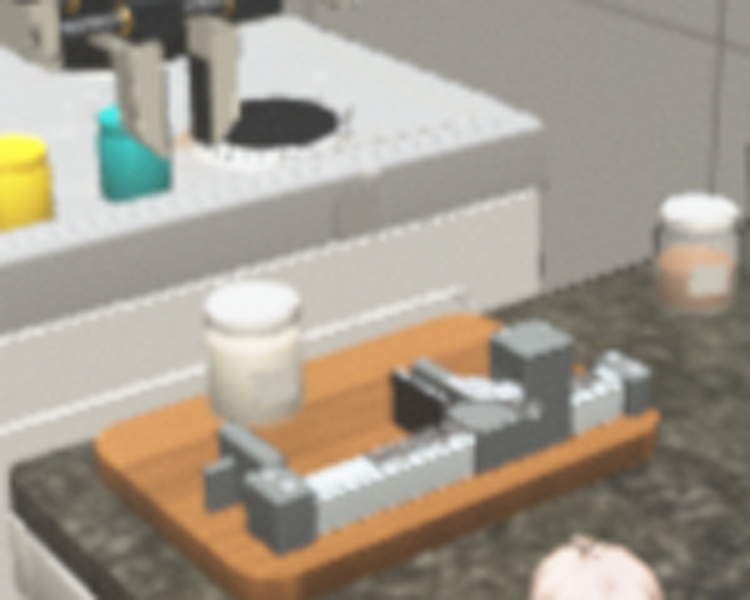

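View pics/wrist_e.png

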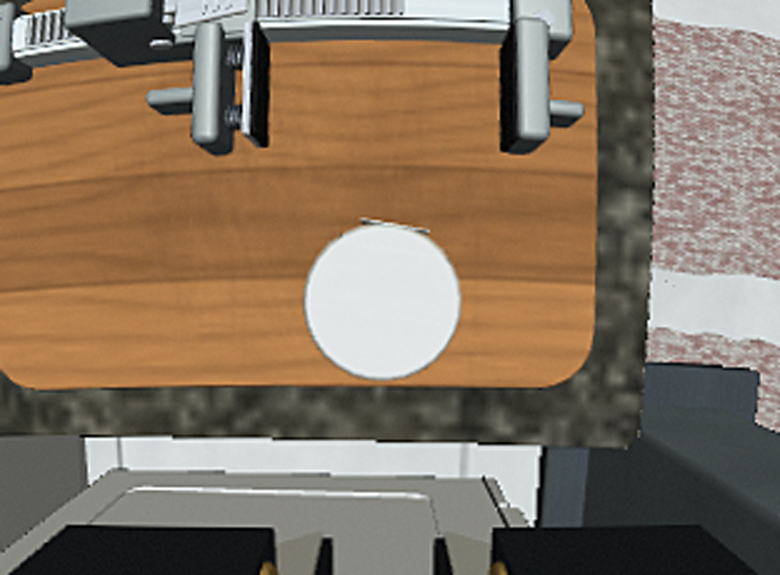

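```bash
python3 - <<'E'
from h import *
c=pickle.load(open("c_wrist.pkl","rb"))
f=lambda u,v,z: w2b(wz(c,u/2.5+100-.3,v/2.5-.3,z))
print("jar",f(382,302,83)); print("slide face",f(268,20,54),f(248,130,54)); print("fix",f(502,20,54),f(520,120,54)); print("bar",f(330,38,46))
g=cv2.cvtColor(c["image"],cv2.COLOR_BGR2GRAY)
m=cv2.inRange(c["image"],(215,215,215),(255,255,255)); cs,_=cv2.findContours(m,0,2)
for k in cs:
    if cv2.contourArea(k)>800:
        (u,v),r=cv2.minEnclosingCircle(k); M=cv2.moments(k); print(u,v,r,w2b(wz(c,M['m10']/M['m00'],M['m01']/M['m00'],83)))
E
```

```text
jar [-41.1  51.1  83. ]
slide face [ -1.6 -48.8  54. ] [ 4.5 -8.3 54. ]
fix [-81.8 -49.3  54. ] [-87.6 -12.4  54. ]
bar [-22.5 -43.7  46. ]
96.5 335.5 64.1600570678711 [141.9 279.3  83. ]
215.9104461669922 180.5 67.13621520996094 [ 5.2 98.3 83. ]
252.4138641357422 120.39138793945312 30.241483688354492 [-41.   50.9  83. ]
```

```bash
python3 - <<'E'
from h import *
d=pickle.load(open("cap0.pkl","rb"))
print(tri(d["scene"],(229,299),d["side"],(182,180)))
print(tri(d["scene"],(187,280),d["side"],(206,173)))
print(tri(d["scene"],(220,349),d["side"],(170,187)), "burner")
c=pickle.load(open("c_wrist.pkl","rb"))
for u,v in[(228,185),(300,190)]: print([w2b(wz(c,u,v,z)) for z in(0,50,-100)])
print(onz(d["scene"],330,380,0), [onz(d["scene"],112,208,z) for z in (0,50)])
E
```

```text
(array([435.14118394,  63.87572619,  63.14172965]), np.float64(7.03651815182115))
(array([529.63530771,  80.2321777 ,  63.01025876]), np.float64(4.510943007609554))
(array([409.47206015, 134.74138954,  18.27461853]), np.float64(10.073135187409624)) burner
[array([-15.4, 121.3,   0. ]), array([-19.5, 108.9,  50. ]), array([  -7. ,  146.2, -100. ])]
[array([-92.5, 126.5,   0. ]), array([-84.1, 113.2,  50. ]), array([-109.3,  153.1, -100. ])]
[210.42807847  56.37427555   0.        ] [array([843.17441755,  15.11674539,   0.        ]), array([802.63323419,  36.11284652,  50.        ])]
```

carry_out:
  xyz:
    - [0,0,0.65]
    - [0,0,0.65]
    - [0,0,0.62]
    - [0,0.0,0]
  dr:
    - [0,0,0]
    - [0,0,0]
    - [0,0,0]
    - [0,0,0]

```text
time: 10.55
tool_pos: [411.9, -210.9, 52.3]
tcp_rot: [3.137, 0.004, -1.548]
contact_force: [0.3, 0.4, 0.5]
grip_width: 23.1
```

```bash
python3 snap.py f side
```

```text
10.55 board-frame tcp [-42.9 111.8  52.3] [ 411.9 -210.9   52.3] [ 3.137  0.004 -1.548] [0.3 0.4 0.5] 23.050575705580833
```

View pics/side_f.png

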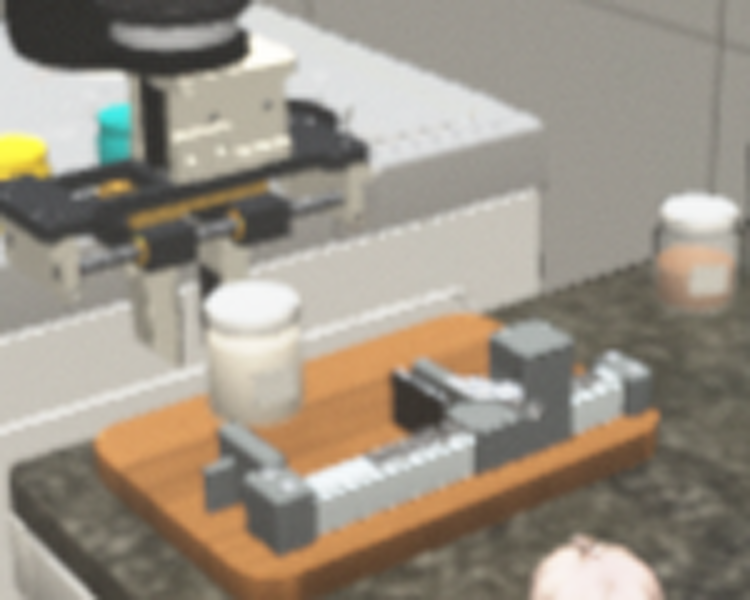

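carry_out:
  xyz:
    - [0.35,0,0]
    - [0.1,0,0]
    - [0.1,0.02,0]
    - [0.1,0.02,0]
    - [0.1,0.02,0]
    - [0.1,0.02,0]
    - [0.1,0.02,0]
    - [0,0,0]
  dr:
    - [0,0,0]
    - [0,0,0]
    - [0,0,0]
    - [0,0,0]
    - [0,0,0]
    - [0,0,0]
    - [0,0,0]
    - [0,0,0]

```text
time: 11.6
tool_pos: [408.3, -269.1, 54.2]
tcp_rot: [-3.142, -0.0, -1.55]
contact_force: [0.1, -0.5, -0.1]
grip_width: 22.7
```

```bash
python3 snap.py g side,wrist
```

```text
11.6 board-frame tcp [-47.7  53.7  54.2] [ 408.3 -269.1   54.2] [-3.142 -0.    -1.55 ] [ 0.1 -0.5 -0.1] 22.70379594073358
```

View pics/side_g.png

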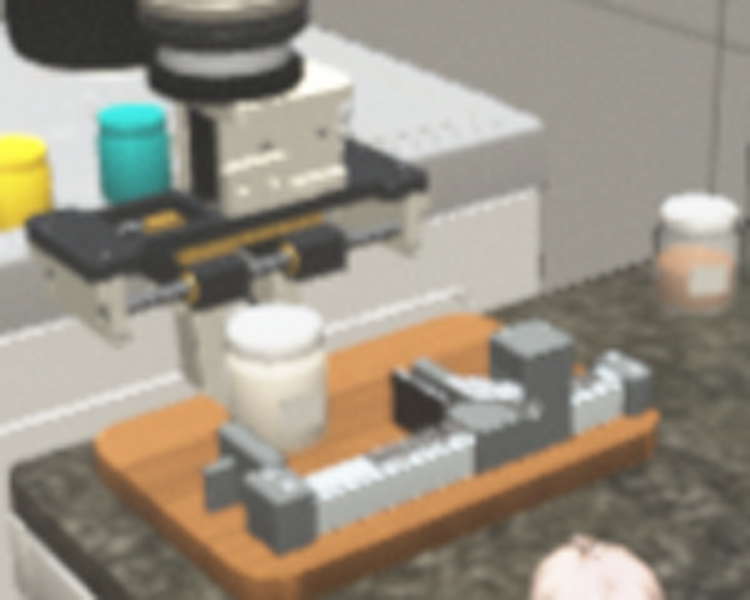

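View pics/wrist_g.png

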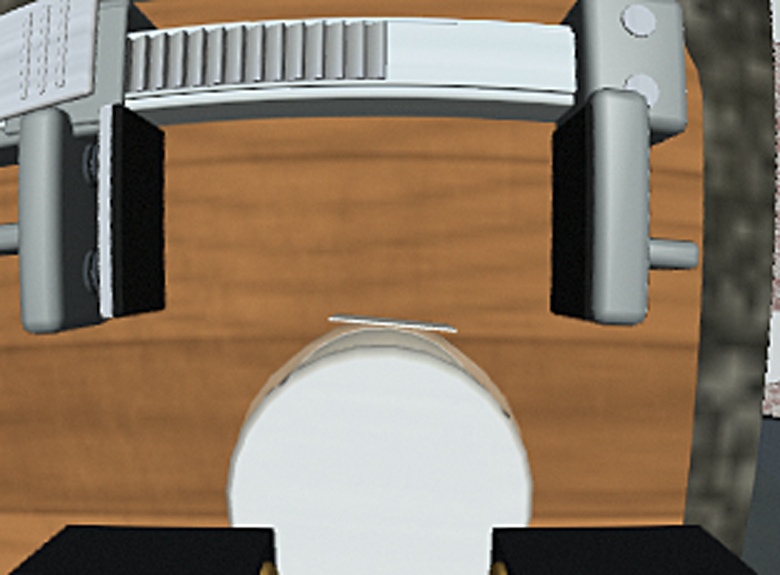

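```bash
python3 - <<'E'
from h import *
c=pickle.load(open("c_wrist.pkl","rb"))
f=lambda u,v,z: w2b(wz(c,u/2.5+100-.3,v/2.5-.3,z))
print("lid left",f(230,490,83),"right",f(531,490,83),"top",f(380,350,83))
E
```

```text
lid left [-24.   18.6  83. ] right [-70.   18.6  83. ] top [-46.9  -2.5  83. ]
```

carry_out:
  xyz:
    - [0.1,0.01,0]
    - [0.1,0.01,0]
    - [0.1,0.01,0]
    - [0.1,0,0]
    - [0.1,0,0]
    - [0.1,0,0]
    - [0.07,0,0]
    - [0,0,0]
  dr:
    - [0,0,0]
    - [0,0,0]
    - [0,0,0]
    - [0,0,0]
    - [0,0,0]
    - [0,0,0]
    - [0,0,0]
    - [0,0,0]

```text
time: 12.7
tool_pos: [407.5, -309.1, 54.3]
tcp_rot: [-3.141, -0.0, -1.55]
contact_force: [0.0, -0.9, 0.1]
grip_width: 23.0
```

carry_out:
  xyz:
    - [0.04,0,0]
    - [0.03,0,0]
    - [0,0,0]
  dr:
    - [0,0,0]
    - [0,0,0]
    - [0,0,0]

```text
time: 13.08
tool_pos: [407.6, -313.0, 54.3]
tcp_rot: [-3.141, -0.0, -1.55]
contact_force: [-0.3, 0.7, 0.2]
grip_width: 23.0
```

```bash
python3 snap.py h side,wrist
```

```text
13.075 board-frame tcp [-49.4   9.8  54.3] [ 407.6 -313.    54.3] [-3.141 -0.    -1.55 ] [-0.3  0.7  0.2] 23.002458880100345
```

View pics/side_h.png

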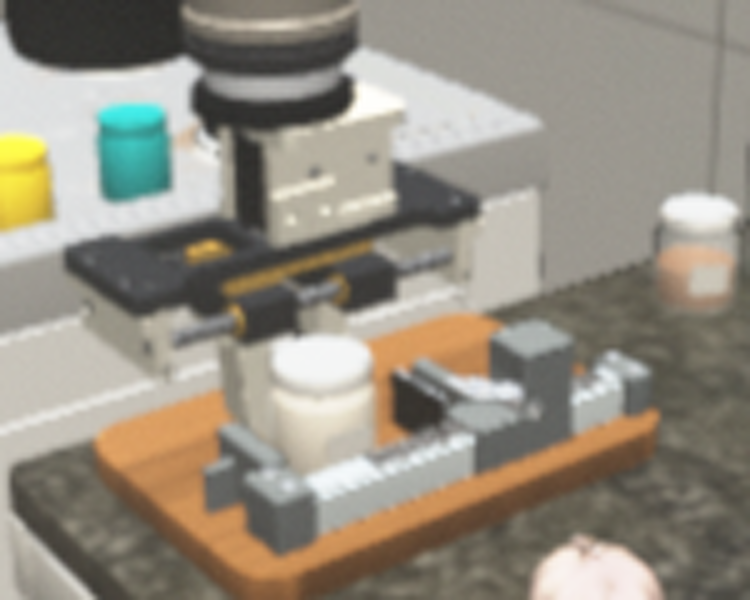

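View pics/wrist_h.png

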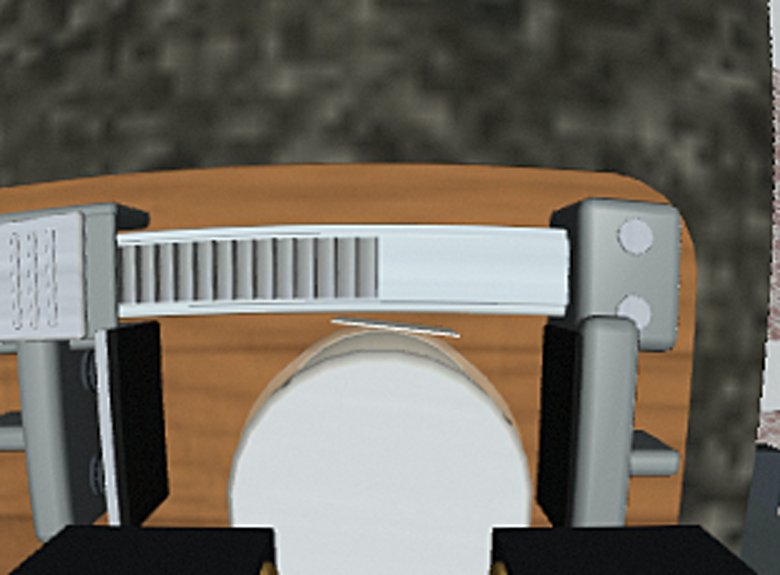

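carry_out:
  xyz:
    - [0.02,0,0]
    - [0.02,0,0]
    - [0,0,0]
  dr:
    - [0,0,0]
    - [0,0,0]
    - [0,0,0]

```text
time: 13.55
tool_pos: [407.6, -315.5, 54.3]
tcp_rot: [-3.141, -0.0, -1.55]
contact_force: [-0.3, 0.6, -0.6]
grip_width: 23.0
```

carry_out:
  xyz:
    - [0.02,0,0]
    - [0,0,0]
  dr:
    - [0,0,0]
    - [0,0,0]

```text
time: 13.8
tool_pos: [407.6, -316.4, 54.3]
tcp_rot: [3.142, 0.0, -1.55]
contact_force: [0.0, 2.0, 0.6]
grip_width: 22.7
```

carry_out:
  xyz:
    - [0.01,0,0]
    - [0.01,0,0]
    - [0,0,0]
  dr:
    - [0,0,0]
    - [0,0,0]
    - [0,0,0]

```text
time: 14.18
tool_pos: [407.5, -316.7, 54.2]
tcp_rot: [3.141, 0.002, -1.55]
contact_force: [0.3, 5.5, 2.7]
grip_width: 22.6
```

```bash
python3 snap.py i side,wrist
```

```text
14.175 board-frame tcp [-49.6   6.2  54.2] [ 407.5 -316.7   54.2] [ 3.141e+00  2.000e-03 -1.550e+00] [0.3 5.5 2.7] 22.563819450510273
```

View pics/wrist_i.png

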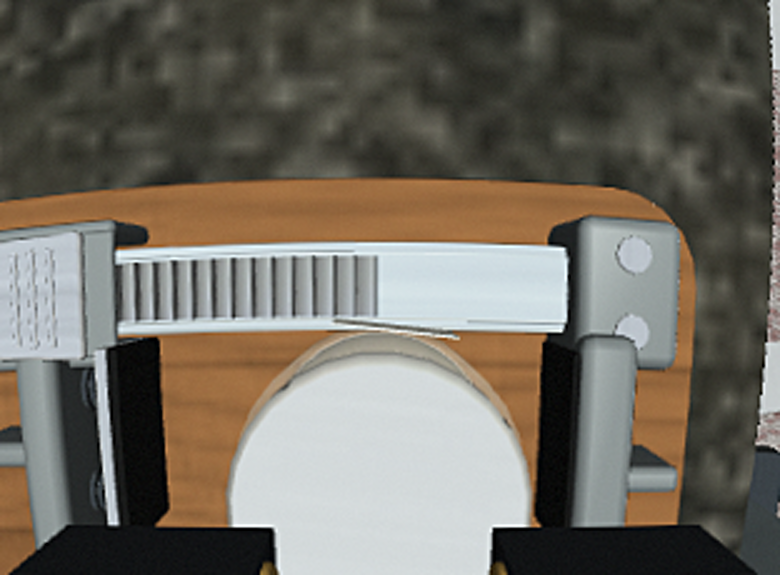

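carry_out:
  xyz:
    - [-0.05,0,0]
    - [-0.1,0,0]
    - [-0.4,0,0]
    - [-0.2,0,-0.4]
    - [0,0,-0.9]
    - [0,0,-0.3]
  dr:
    - [0,0,0]
    - [0,0,0]
    - [0,0,0]
    - [0,0,0]
    - [0,0,0]
    - [0,0,0]
  gripper: -0.5

```text
time: 15.02
tool_pos: [407.8, -273.5, 153.2]
tcp_rot: [-3.138, -0.004, -1.549]
contact_force: [-0.0, 0.1, -0.5]
grip_width: 23.1
```

```bash
python3 snap.py j side,wrist;python3 - <<'E'
from h import *
from plant import get_obs
o=get_obs();print(o["tool_pos"],o["joint_positions"])
plan(o["tool_pos"],o["tcp_rot"],[(b2w(78,-60,150),1.2,12)])
E
```

```text
15.025 board-frame tcp [-48.4  49.3 153.2] [ 407.8 -273.5  153.2] [-3.138 -0.004 -1.549] [-0.   0.1 -0.5] 23.052586943399508
[ 407.72150214 -273.59120933  152.49622636] [-7.47158627e-01  3.82422324e-01  1.75826643e+00 -1.71962459e-04
  9.95440821e-01  2.37310197e+00]
xyz [[0.15, -0.18, 0.0], [0.17, -0.15, 0.01], [0.19, -0.13, 0.0], [0.21, -0.1, 0.01], [0.22, -0.08, 0.0], [0.23, -0.05, 0.01], [0.23, -0.02, 0.0], [0.23, 0.02, 0.0]]
dr [[0.0, -0.0, -0.94], [0.0, -0.0, -0.94], [0.0, -0.0, -0.94], [0.0, -0.0, -0.94], [0.0, -0.0, -0.94], [0.0, -0.01, -0.94], [0.0, -0.0, -0.93], [0.0, -0.01, -0.94]]
xyz [[0.23, 0.04, 0.01], [0.22, 0.08, 0.0], [0.21, 0.1, 0.01], [0.19, 0.13, 0.0]]
dr [[0.0, -0.0, -0.93], [0.0, -0.01, -0.94], [0.01, -0.0, -0.93], [0.0, -0.01, -0.94]]
end [ 536.4 -380.2  150.2] [3.141e+00 1.000e-03 2.100e-02] max 0.94
```

View pics/wrist_j.png

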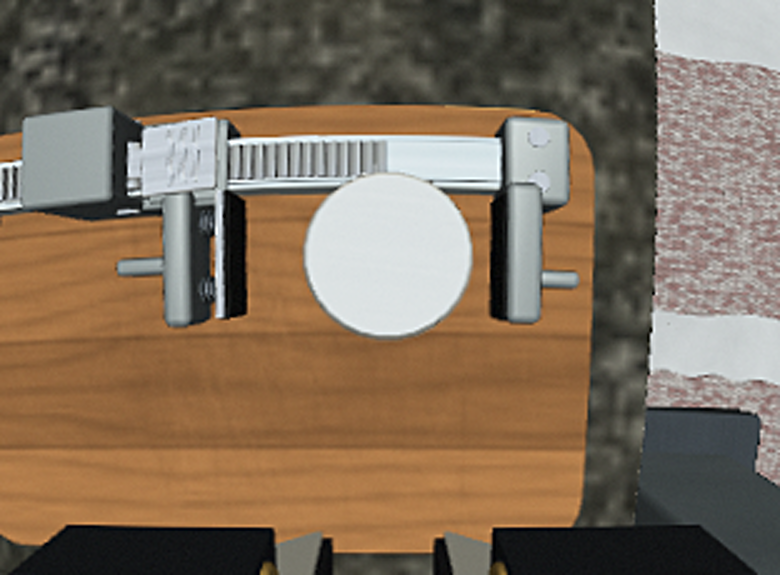

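View pics/side_j.png

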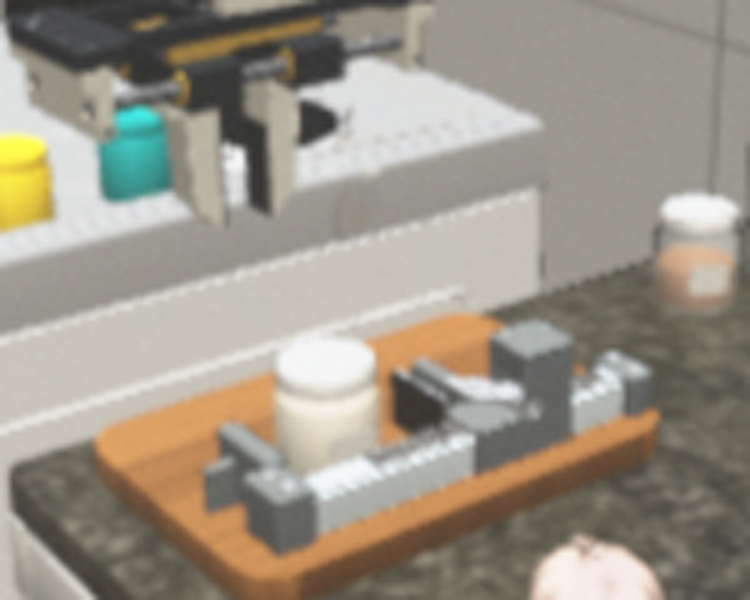

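```bash
python3 - <<'E'
from h import *
c=pickle.load(open("c_wrist.pkl","rb"))
f=lambda u,v,z: w2b(wz(c,u/2.5+100-.3,v/2.5-.3,z))
print("jar",f(388,254,83),"hous back",f(25,117,79),f(23,200,79),"front",f(117,110,79),"bar side",f(300,185,46),"face",f(222,320,54))
E
```

```text
jar [-48.7 -25.7  83. ] hous back [ 62.5 -74.3  79. ] [ 62.6 -47.8  79. ] front [ 31.3 -72.5  79. ] bar side [-20.1 -50.6  46. ] face [ 4.7 -6.5 54. ]
```

The jar is at board (-48.7, -25.7), touching the bar between the jaws. The lever is up and the opening is about 85 mm. Next I'll go behind the housing, whose back wall is at x_b≈60.

carry_out:
  xyz:
    - [0.15,-0.19,0]
    - [0.17,-0.16,0]
    - [0.19,-0.14,0]
    - [0.21,-0.11,0]
    - [0.22,-0.09,0]
    - [0.23,-0.06,0]
    - [0.23,-0.03,0]
    - [0.23,0.01,0]
  dr:
    - [0,0,-0.94]
    - [0,0,-0.94]
    - [0,0,-0.94]
    - [0,0,-0.94]
    - [0,0,-0.94]
    - [0,0,-0.94]
    - [0,0,-0.93]
    - [0,0,-0.94]
  gripper: -1

```text
time: 16.12
tool_pos: [496.5, -341.3, 148.4]
tcp_rot: [-3.141, 0.002, -0.497]
contact_force: [-0.2, -0.1, -0.3]
grip_width: 0.5
```

carry_out:
  xyz:
    - [0.23,0.03,0]
    - [0.22,0.07,0]
    - [0.22,0.1,0]
    - [0.21,0.13,0]
    - [0,0,0]
  dr:
    - [0,0,-0.93]
    - [0,0,-0.94]
    - [0,0,-0.93]
    - [0,0,-0.94]
    - [0,0,0]

```text
time: 16.75
tool_pos: [541.6, -376.5, 148.3]
tcp_rot: [-3.14, 0.002, 0.02]
contact_force: [0.5, 0.2, -0.3]
grip_width: 0.1
```

```bash
python3 snap.py k side
```

```text
16.75 board-frame tcp [ 83.2 -56.4 148.3] [ 541.6 -376.5  148.3] [-3.14e+00  2.00e-03  2.00e-02] [ 0.5  0.2 -0.3] 0.14140125833083414
```

View pics/side_k.png

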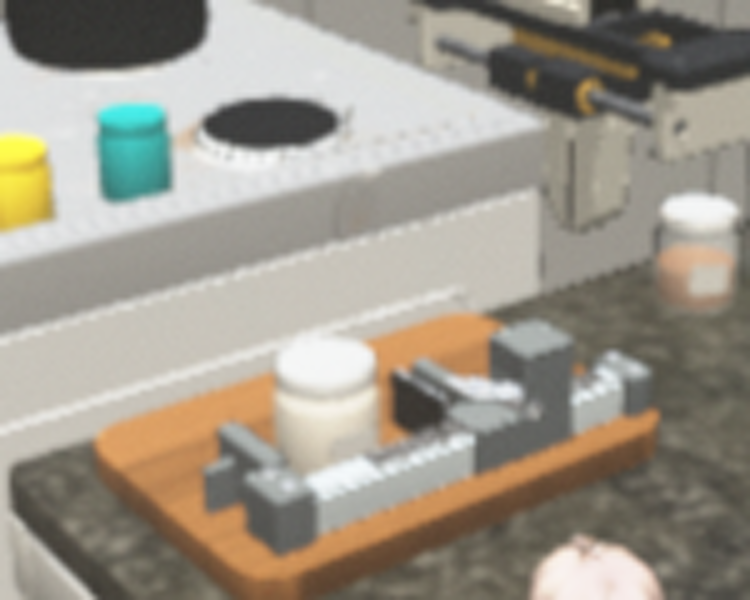

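carry_out:
  xyz:
    - [0,0.06,0.4]
    - [0,0,0.4]
    - [0,0,0.3]
    - [0,0,0.12]
    - [0,0,0]
  dr:
    - [0,0,0]
    - [0,0,0]
    - [0,0,0]
    - [0,0,0]
    - [0,0,0]

```text
time: 17.42
tool_pos: [541.7, -379.9, 76.9]
tcp_rot: [-3.141, 0.0, 0.021]
contact_force: [0.1, -0.4, 0.3]
grip_width: 0.5
```

```bash
python3 snap.py l side
```

```text
17.425 board-frame tcp [ 83.3 -59.9  76.9] [ 541.7 -379.9   76.9] [-3.141  0.     0.021] [ 0.1 -0.4  0.3] 0.5389678279476326
```

View pics/side_l.png

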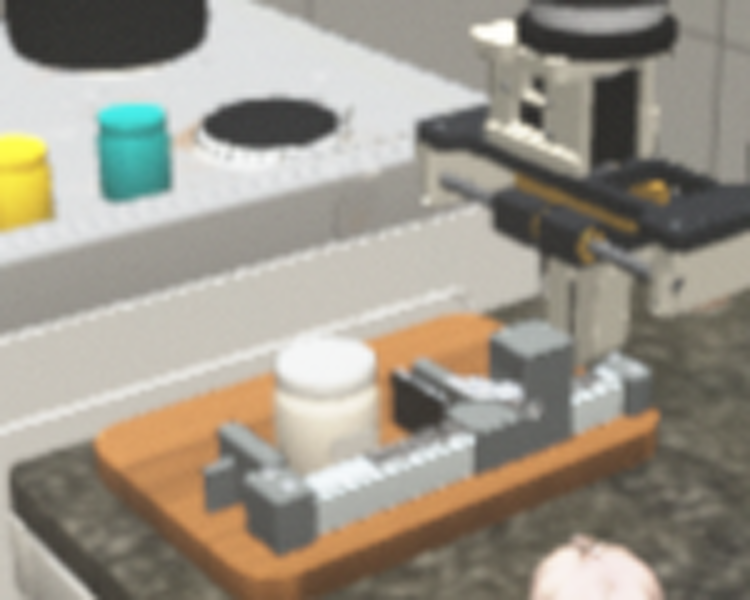

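carry_out:
  xyz:
    - [-0.1,0,0]
    - [-0.1,0,0]
    - [-0.08,0,0]
    - [-0.08,0,0]
    - [-0.08,0,0]
    - [-0.08,0,0]
  dr:
    - [0,0,0]
    - [0,0,0]
    - [0,0,0]
    - [0,0,0]
    - [0,0,0]
    - [0,0,0]

```text
time: 18.23
tool_pos: [512.1, -380.9, 78.1]
tcp_rot: [3.14, -0.005, 0.021]
contact_force: [9.3, 1.6, 1.3]
grip_width: 0.5
```

```bash
python3 snap.py m side
```

```text
18.225 board-frame tcp [ 53.6 -60.2  78.1] [ 512.1 -380.9   78.1] [ 3.14  -0.005  0.021] [9.3 1.6 1.3] 0.456410803234429
```

View pics/side_m.png

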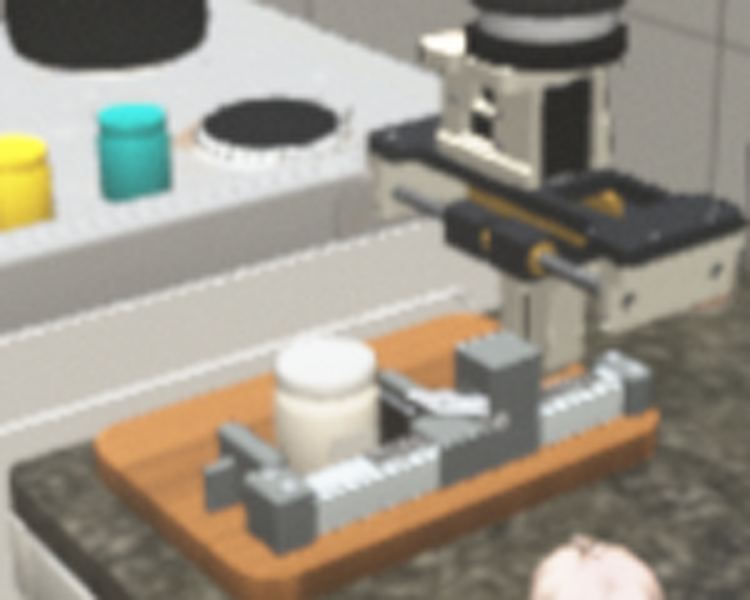

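carry_out:
  xyz:
    - [-0.06,0,0]
    - [-0.06,0,0]
    - [-0.05,0,0]
    - [-0.05,0,0]
  dr:
    - [0,0,0]
    - [0,0,0]
    - [0,0,0]
    - [0,0,0]

```text
time: 18.77
tool_pos: [499.2, -381.2, 78.1]
tcp_rot: [3.14, -0.005, 0.021]
contact_force: [10.8, 1.0, -2.4]
grip_width: 0.3
```

```bash
python3 snap.py n side
```

```text
18.775 board-frame tcp [ 40.7 -60.2  78.1] [ 499.2 -381.2   78.1] [ 3.14  -0.005  0.021] [10.8  1.  -2.4] 0.2602156301222946
```

View pics/side_n.png

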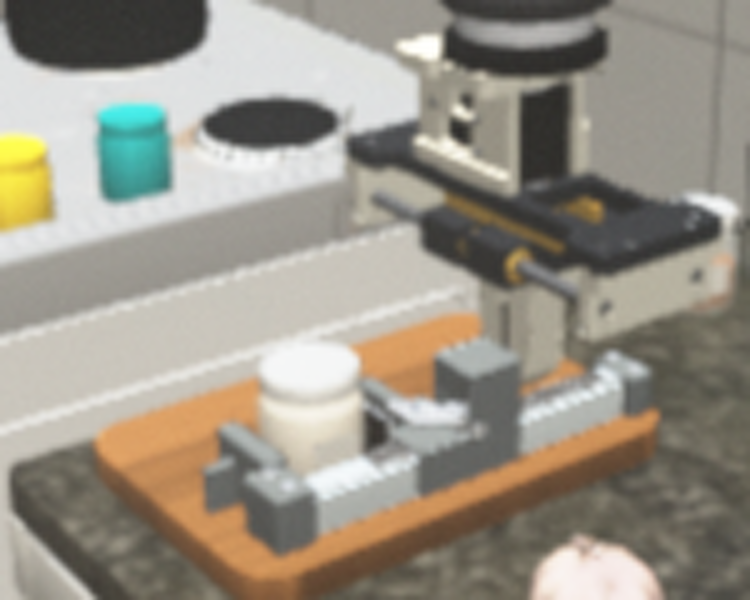

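carry_out:
  xyz:
    - [-0.04,0,0]
    - [-0.04,0,0]
    - [-0.04,0,0]
  dr:
    - [0,0,0]
    - [0,0,0]
    - [0,0,0]

```text
time: 19.2
tool_pos: [492.6, -381.3, 78.1]
tcp_rot: [3.139, -0.006, 0.021]
contact_force: [5.6, -0.1, -1.8]
grip_width: 0.4
```

carry_out:
  xyz:
    - [-0.03,0,0]
    - [-0.03,0,0]
    - [0,0,0]
  dr:
    - [0,0,0]
    - [0,0,0]
    - [0,0,0]

```text
time: 19.58
tool_pos: [490.0, -381.3, 78.2]
tcp_rot: [3.139, -0.008, 0.021]
contact_force: [14.6, 0.8, -4.3]
grip_width: 0.5
```

```bash
python3 snap.py o side; python3 - <<'E'
from h import *
c=pickle.load(open("c_side.pkl","rb")); crop(c["image"],220,205,75,60,10,"pics/o2.png")
E
```

```text
19.575 board-frame tcp [ 31.6 -60.2  78.2] [ 490.  -381.3   78.2] [ 3.139 -0.008  0.021] [14.6  0.8 -4.3] 0.48967285368330277
```

View pics/o2.png

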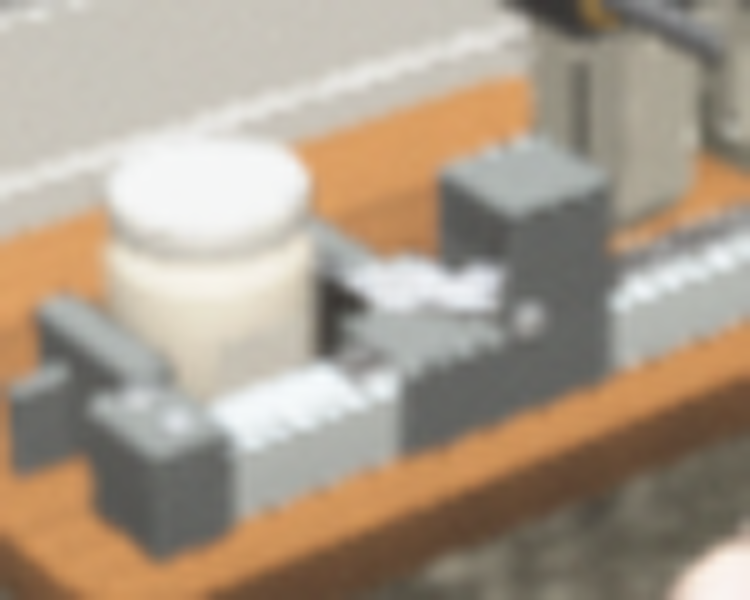

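carry_out:
  xyz:
    - [-0.03,0,0]
    - [0,0,0]
  dr:
    - [0,0,0]
    - [0,0,0]

```text
time: 19.88
tool_pos: [488.4, -381.4, 78.2]
tcp_rot: [3.139, -0.008, 0.021]
contact_force: [14.5, 1.6, -4.9]
grip_width: 0.5
```

carry_out:
  xyz:
    - [-0.03,0,0]
    - [0,0,0]
  dr:
    - [0,0,0]
    - [0,0,0]

```text
time: 20.12
tool_pos: [488.2, -381.4, 78.3]
tcp_rot: [3.138, -0.012, 0.02]
contact_force: [21.4, 3.3, -7.1]
grip_width: 0.4
```

The springs are bottomed: 21 N with almost no further travel. I'll back off and check.

carry_out:
  xyz:
    - [0.05,0,0]
    - [0.1,0,0]
    - [0.3,0,0]
    - [0,0,-0.5]
    - [0,0,-0.8]
    - [0,0,-0.5]
    - [0,0,0]
  dr:
    - [0,0,0]
    - [0,0,0]
    - [0,0,0]
    - [0,0,0]
    - [0,0,0]
    - [0,0,0]
    - [0,0,0]

```text
time: 21.0
tool_pos: [510.5, -381.8, 188.2]
tcp_rot: [3.137, -0.004, 0.021]
contact_force: [-0.4, 0.4, -0.4]
grip_width: 0.7
```

```bash
python3 snap.py p side; python3 - <<'E'
from h import *
c=pickle.load(open("c_side.pkl","rb")); crop(c["image"],220,205,75,60,10,"pics/p2.png")
from plant import get_obs
o=get_obs()
plan(o["tool_pos"],o["tcp_rot"],[(b2w(20,-40,240),1.2,3),(b2w(-120,-30,250),1.2,4)])
E
```

```text
21.0 board-frame tcp [ 52.1 -61.1 188.2] [ 510.5 -381.8  188.2] [ 3.137 -0.004  0.021] [-0.4  0.4 -0.4] 0.6596373680480088
xyz [[-0.17, -0.11, -0.3], [-0.18, -0.11, -0.3], [-0.17, -0.12, -0.3]]
dr [[0.0, -0.0, -0.0], [0.0, -0.0, -0.0], [0.01, -0.01, -0.0]]
end [ 478.1 -361.2  239.9] [-3.142  0.     0.021] max 0.3
xyz [[-0.58, -0.04, -0.04], [-0.59, -0.04, -0.04], [-0.58, -0.04, -0.04], [-0.59, -0.04, -0.05]]
dr [[-0.0, 0.0, -0.0], [-0.0, 0.0, -0.0], [-0.0, 0.0, -0.0], [-0.0, 0.0, -0.0]]
end [ 337.6 -354.5  250.1] [-3.142  0.     0.021] max 0.59
```

View pics/p2.png

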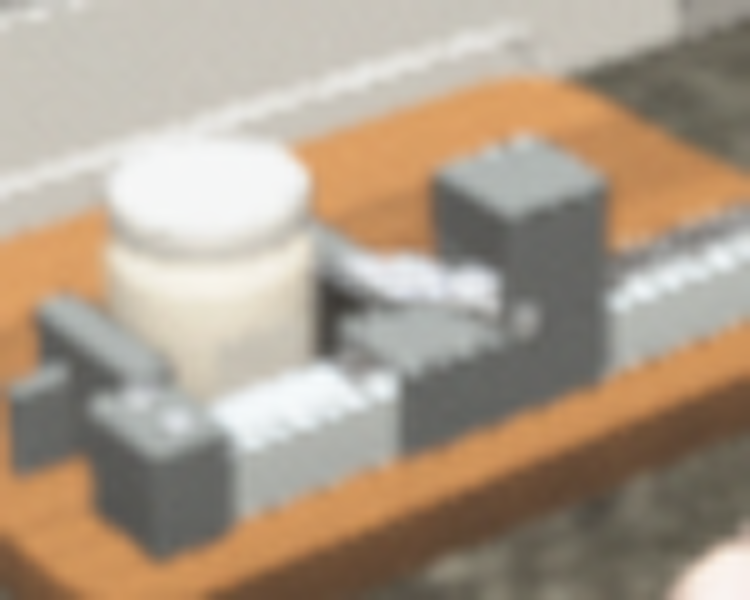

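carry_out:
  xyz:
    - [-0.17,-0.11,-0.3]
    - [-0.18,-0.11,-0.3]
    - [-0.17,-0.12,-0.3]
    - [-0.58,-0.04,-0.04]
    - [-0.58,-0.04,-0.04]
    - [-0.58,-0.04,-0.04]
    - [-0.58,-0.04,-0.04]
    - [0,0,0]
  dr:
    - [0,0,0]
    - [0,0,0]
    - [0,0,0]
    - [0,0,0]
    - [0,0,0]
    - [0,0,0]
    - [0,0,0]
    - [0,0,0]

```text
time: 22.05
tool_pos: [337.2, -354.0, 250.1]
tcp_rot: [3.14, -0.001, 0.019]
contact_force: [-0.9, -0.1, 0.3]
grip_width: 0.7
```

```bash
python3 snap.py q wrist,scene,side; python3 - <<'E'
from h import *
c=pickle.load(open("c_wrist.pkl","rb")); crop(c["image"],160,10,160,170,3.5,"pics/q2.png")
E
```

```text
22.05 board-frame tcp [-120.7  -29.7  250.1] [ 337.2 -354.   250.1] [ 3.14e+00 -1.00e-03  1.90e-02] [-0.9 -0.1  0.3] 0.7203275234377741
```

View pics/q2.png

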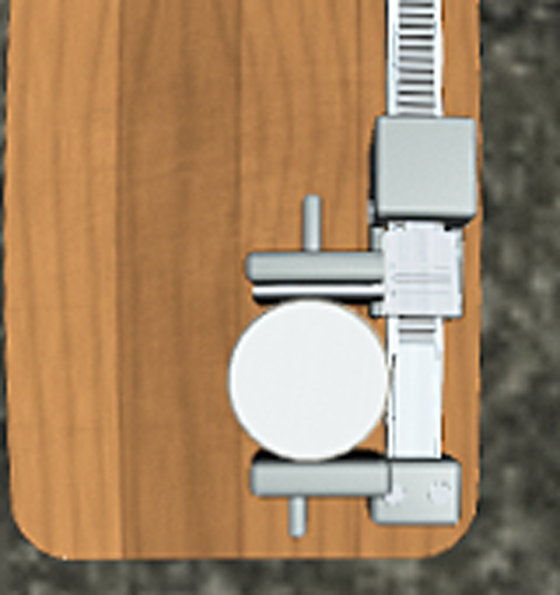

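View pics/side_q.png

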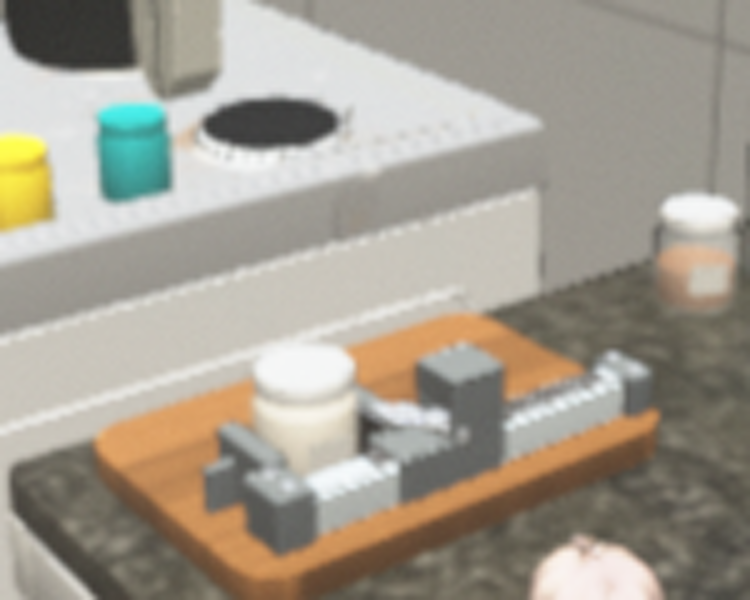

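View pics/scene_q.png

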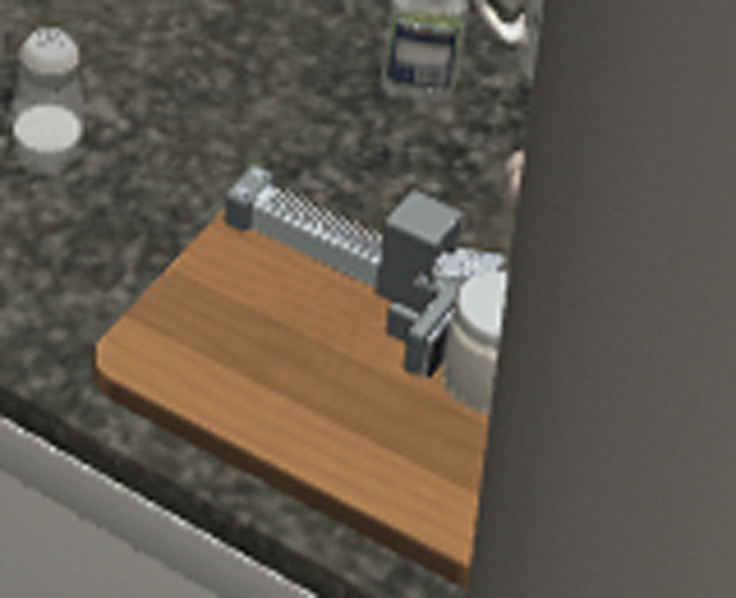

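```bash
python3 - <<'E'
from h import *
c=pickle.load(open("c_wrist.pkl","rb"))
f=lambda u,v,z: w2b(wz(c,(u+.5)/3.5+160-.5,(v+.5)/3.5+10-.5,z))
print("jar",f(309,380,83),"face edge",f(254,300,54),"arm front edge",f(250,280,54),"fixed",f(254,460,54),"housing back",f(425,116,79),"lid w",f(229,380,83),f(388,380,83))
E
```

```text
jar [-60.1 -25.3  83. ] face edge [-34.9  -7.6  54. ] arm front edge [-28.5  -6.3  54. ] fixed [-86.2  -7.2  54. ] housing back [ 19.6 -59.3  79. ] lid w [-59.9  -2.1  83. ] [-60.  -48.2  83. ]
```

```bash
python3 -c "
from plant import close_job
print(close_job())"
```

```text
the job is handed in; nothing more can be done
None
```

The jar is clamped upright in the vice, and I handed the job in at about 22 s of the 51 s allowed. No verdict comes back, so the results below are my own measurements.

- **Opening the vice:** I pressed the thumb plate down with the closed fingertips (about 4 N) and pushed the housing back until the jaws were about 80–85 mm apart. Then I lifted straight up, and the lever was seen to spring back up.
- **Placing the jar:** I slid it across the board between slightly opened fingers until it met the bar, at about 5 N.
- **Clamping:** I pushed the housing from behind until the springs were bottomed. The force peaked at about 21 N, above the 12–15 N suggested, with almost no further movement. Then I backed off clear of everything.

**Last checks:**
- **Jar position:** in the board frame the jar's axis is at (-60, -25) mm, against an ideal of (-59, -25). It looks upright and touches the fixed jaw, the sprung face and the bar.
- **Clamp hold:** the housing stayed in place after release, with the springs about 7 mm in.
- **Bystanders:** the other spice jar and the garlic look unmoved in the side view, and the salt shaker in the scene view. The arm hid part of the scene view, which cut the garlic off there.

The camera estimates of the opening differed by up to 5 mm depending on the view. Nothing else disagreed.

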